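Bottle test station changeover: fit the square nest, cup up

ROBOT

A 6-joint arm with a two-finger parallel gripper is mounted at the origin on the work surface. World frame = base frame: x ahead of the robot, y to its left, z up, the work surface at z = 0. Lengths are in m, angles in rad, forces in N, time in s.
With the tool pointing down it reaches from about 0.375 to 0.975 m from the base axis. Payload 3.8 kg.
Tool frame: the origin (TCP) lies on the centre line of the jaws, within the pads' length; the fingertips stand 25 mm ahead of it and the grasp point (between the pads) lies 6 mm ahead of it; y points along the fingers, z is the direction in which the jaws open and shut, and the axes are right-handed (so a half turn about y gives the same grasp; the last joint's range is limited). The gripper opens to 85 mm and grips with 20 to 120 N. Pads are 22 mm wide; open, the fingers measure 114 mm over their backs; the gripper's body (76 mm by 85 mm) begins 54 mm behind the grasp point. The pads swing forward as they close: fully open they stand 13 mm farther back than shut.
Start: joints at [1.134, 0.264, 1.604, -0, 1.274, -0.037], TCP at [0.263, 0.622, 0.256] pointing down, gripper open.
Joint ranges: [-2.63, 2.63], [-0.94, 2.18], [0.31, 2.57], [-1.31, 4.45], [0, 2.66], [-2.55, 2.55]. Speed limits (rad/s): [2.57, 2.57, 3.14, 3.14, 3.14, 3.14].

INTERFACE

Orientations are given as a rotation vector (axis times angle).
In Python, from workcell import bot gives the robot as it stands.
- The arm moves only by the shell command python3 -m jog 'ROWS' [FORCE]. ROWS is JSON, a list of rows, each a list of 5 numbers: the shift along the world's x, y, z in mm, then the turn about the world's z in degrees, then the finger opening in mm, from 0 to 85.4. A call has exactly 10 rows; each row is the pose to reach, as a shift and turn from the pose commanded when the call began; what a row does not reach only later rows make up. A row lasts 1/8 s, in which the tool goes at most 62.5 mm and 10.7 degrees, less where a joint would pass 70% of its speed; a pose out of reach is approached as far as the arm can. A call with a gripper value outside its range is refused whole. The fingers move at their own pace and stop on an object; FORCE is the grip in N (left out, the last holds). Time passes only in rows, so rows that repeat a pose let the fingers close, or fill a call up. It gives the time, the measured TCP pose, the force and the opening at its end, in the units of the state.
- bot.read_state(): the state, without advancing time (a new reading comes with each control period).
- bot.read_camera(name): name is "scene" or "side" or "wrist"; returns a dict with "pixels" (480x640x3 uint8, red, green, blue), "fx", "fy", "cx", "cy" (pixels), "R" (3x3) and "t" (3): a world point X has camera coordinates R X + t. Camera axes: x right, y down, z forward; pixel columns grow to the right and rows downward; lengths in m; the calibration is good to about 2 mm. A picture is of the moment at which its call begins. There is no depth.
- bot.finish_job(): hands the job in, once; it reports no verdict.
The state is a dict: "time": time; "q": joint angles; "joint_vel": joint speeds; "joint_torque": joint torques, N m; "tool_pos": TCP position; "tcp_rot": TCP orientation; "wrist_force": force on the tool from outside, world axes, zero at the start; "torque": the same for the moment, N m; "width": opening from 0.0 (shut) to 1.0 (fully open).
Only numpy, scipy, OpenCV 4.12 (cv2) and the standard library are available. Lean on these libraries where they do the work, as an engineer would, in place of code of your own. Each camera call takes 0.05 s, during which the arm holds its last target.

TASK

Change the test station over from the round bottle to the square one: lift the nest with the round cup out of the station's pocket and stand it cup up, flat on the floor of the empty black tray, then take the nest with the square cup off the sloping rack, turn it cup up and seat it fully home in the station's pocket, its corner holes over the two dowels. Set the nests down rather than dropping them, let go, and leave the small nest on the rack, the two bottles and the metal dummy where they are.

Things in the scene. Friction and masses are not known exactly. Their poses are not given: they have to be found in the camera images.
- round_nest: Grey plastic nest, starts fitted in the station's pocket, cup up; 0.15 to 0.28 kg. Flange 100 x 100 x 10 mm with 12 mm holes at the corners (39.5 mm off centre in x and y) carrying a round cup 64 mm outside diameter, wall 4.5, 36 mm tall (rim 46 above underside). Origin: centre of the flange's underside; z out of the cup's mouth; x, y along the flange's sides. Fits at any quarter turn.
- square_nest: Grey plastic nest, starts on the rack leaning back 20 deg: z points out of the rack's front and 20 deg up, x up the slope. Flange 100 x 100 x 10 mm with 12 mm holes at the corners (39.5 mm off centre in x and y) carrying a square cup 64 x 64 mm outside (sides as flange), wall 4.5, 36 tall (rim 46 above underside). 0.15 to 0.28 kg. Origin: centre of the flange's underside; z out of the cup's mouth; x, y along the flange's sides. Fits at any quarter turn.
- small_nest: Third nest, beside the square one on the rack (left or right), leaning the same way; leave alone. Flange 100 x 100 x 10 mm with 12 mm holes at the corners (39.5 mm off centre in x and y), round cup 42 mm outside diameter, 36 mm tall. Origin: centre of the flange's underside; z out of the cup's mouth; x, y along the flange's sides.
- station: Fixed aluminium test station; origin on the work surface under the pocket's centre. Base 215 x 136 mm (x -77 to 138), 20 high; frame on it 136 x 136 outside, top at 30, round a square pocket 104 x 104 mm, sides along x and y: a flange has 2 mm play each side and is flush with the frame when home. The photo-eye on its bracket: x 92 to 121, y within 15, up to z 115 mm.
- station_seat (a point): Centre of the pocket floor, 20 mm above the work surface; axes as the station's. A nest fully home has its origin here, z up. Two 8 mm steel dowels with tapered noses stand on this floor at (39.5, 39.5) and (-39.5, -39.5) mm, tips 14 mm above it.
- rack: Fixed white sheet rack, 236 mm wide (y), foot x -62 to 92 mm, two places at y = 56 and -56 mm; front looks to its -x. Origin on the work surface. Back panel leans back 20 deg, top edge 141 mm high. Nests rest on the panel (origins 75 mm up), lower edge on a ledge with a 12 mm lip that leaves 6 mm play before the flange: slide up the panel 15 mm or more, then draw off.
- tray: Fixed, empty black plastic tray, 160 x 160 mm outside, walls 4 mm thick and 32 mm high, floor 4 mm thick. Origin: centre of its underside on the work surface; its sides run along x and y.
- square_bottle: Clear square sample bottle, 52 mm wide, 155 mm tall, standing; leave alone. Origin: centre of its foot.
- round_bottle: Clear round sample bottle, 52 mm diameter, 157 mm tall, standing; leave alone. Origin: centre of its foot.
- dummy: Steel bottle dummy for setting the photo-eye, 40 mm diameter, 80 mm tall, standing; leave alone. Origin: centre of its foot.
Things that resemble listed ones, but are neither listed nor needed, are in the scene too. What is shaped like the round_nest but pink is not meant.

How it is judged:
By the outcome, as a careful person would: the job done as asked, in the order asked, and still so for the second after the job is handed in, with the robot touching nothing.
It also fails if it takes over 61 s, if anything falls off the work surface, if the arm or the gripper's body presses on something with over 40 N, if the wrist force passes 120 N, or if a joint passes its speed limit or range.

## Working session

There is one attempt and no reset: what is moved stays moved. The work goes in short steps, Python scripts to look and compute and a shell command to move; the robot and the scene stay as the last step left them, time stands still between calls to the robot, and variables do not carry over. Pictures are saved under pics/ and viewed, and the job is handed in when it is done.

```bash
ls; mkdir -p pics
python3 - <<'E'
from workcell import bot
import cv2,json,numpy as np
s=bot.read_state();print(s)
for n in ("scene","side","wrist"):
    c=bot.read_camera(n)
    cv2.imwrite(f"pics/a_{n}.png",c["pixels"][:,:,::-1])
    print(n,c["fx"],c["fy"],c["cx"],c["cy"],np.round(c["R"],4).tolist(),np.round(c["t"],4).tolist(), "campos",np.round(-c["R"].T@c["t"],3))
E
```

```text
pics
{'time': 0.0, 'q': array([ 1.13407705e+00,  2.64765311e-01,  1.60541682e+00, -1.74012541e-05,
        1.27370601e+00, -3.68895890e-02]), 'joint_vel': array([ 0.00136818,  0.00166143, -0.00091409, -0.00145577, -0.00022634,
        0.00126635]), 'joint_torque': array([ 2.27431876e-03, -5.15104330e+01, -3.67313969e+01, -7.41270333e-05,
        1.29705184e-02, -2.65879333e-05]), 'tool_pos': array([0.26245616, 0.62112776, 0.25493066]), 'tcp_rot': array([-1.55018717,  0.31415179, -0.31332654]), 'wrist_force': array([-0.36175986, -0.26849632,  0.20225507]), 'torque': array([-0.01850107,  0.0331423 , -0.06062074]), 'width': 1.000790362837035}
scene 581.1392419617608 581.1392419617608 308.58256855003935 233.92159152064275 [[-0.1774, 0.9841, 0.0132], [0.8019, 0.1523, -0.5778], [-0.5705, -0.0919, -0.8161]] [0.0821, -0.3627, 1.8875] campos [1.382 0.148 1.33 ]
side 484.48989451301327 484.48989451301327 326.57914051528854 245.27220795582704 [[0.9806, -0.1951, 0.0192], [-0.0967, -0.5667, -0.8182], [0.1706, 0.8005, -0.5746]] [-0.4768, 0.1133, 1.0478] campos [ 0.3   -0.868  0.704]
wrist 391.5220380903833 391.5220380903833 313.69632234423267 236.96190478833273 [[0.3904, 0.9206, -0.0018], [0.8875, -0.3758, 0.2666], [0.2448, -0.1057, -0.9638]] [-0.673, -0.0337, 0.3789] campos [0.2   0.647 0.373]
```

View pics/a_scene.png

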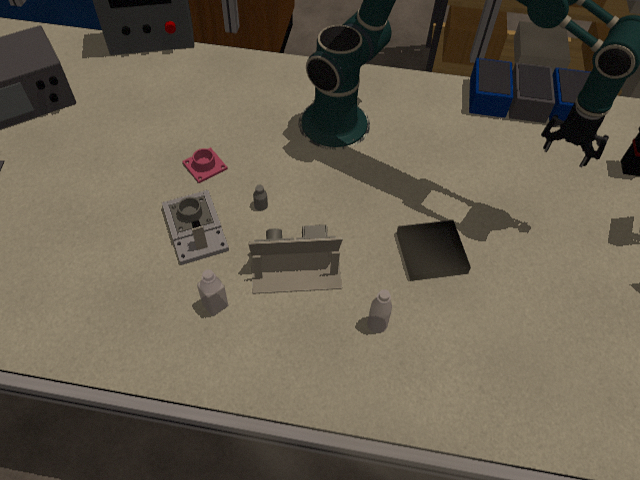

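View pics/a_side.png

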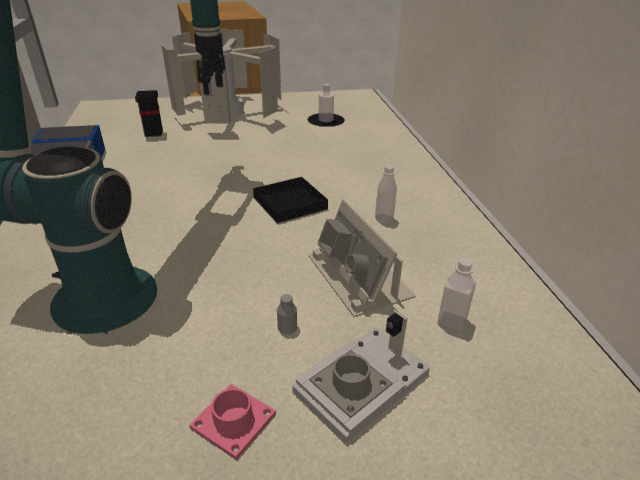

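View pics/a_wrist.png

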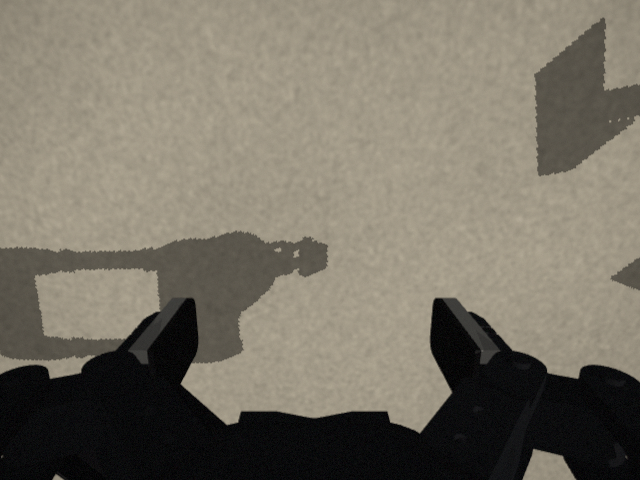

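```bash
cat > h.py <<'E'
from workcell import bot
import cv2,numpy as np
from scipy.spatial.transform import Rotation as Ro
def proj(c,X):
    X=np.atleast_2d(X); p=X@c["R"].T+c["t"]; return np.c_[c["fx"]*p[:,0]/p[:,2]+c["cx"],c["fy"]*p[:,1]/p[:,2]+c["cy"]]
def ray(c,u,v,z):
    d=c["R"].T@np.array([(u-c["cx"])/c["fx"],(v-c["cy"])/c["fy"],1]);o=-c["R"].T@c["t"]
    return o+d*(z-o[2])/d[2]
def crop(c,x0,y0,x1,y1,k,name,pts=None):
    im=c["pixels"][:,:,::-1][y0:y1,x0:x1].copy()
    im=cv2.resize(im,None,fx=k,fy=k,interpolation=cv2.INTER_CUBIC)
    if pts is not None:
        for p in pts: cv2.circle(im,(int((p[0]-x0+.5)*k),int((p[1]-y0+.5)*k)),2,(0,0,255),-1)
    g=np.clip(im.astype(float)*1.6,0,255).astype(np.uint8)
    for x in range((x0//10+1)*10,x1,10): cv2.putText(g,str(x),(int((x-x0)*k),10),0,.33,(0,0,255),1); cv2.line(g,(int((x-x0+.5)*k),12),(int((x-x0+.5)*k),18),(0,0,255),1)
    for y in range((y0//10+1)*10,y1,10): cv2.putText(g,str(y),(0,int((y-y0)*k)),0,.33,(0,0,255),1); cv2.line(g,(22,int((y-y0+.5)*k)),(28,int((y-y0+.5)*k)),(0,0,255),1)
    cv2.imwrite("pics/"+name,g)
E
python3 - <<'E'
from h import *
s=bot.read_state(); print(np.round(Ro.from_rotvec(s["tcp_rot"]).as_matrix(),3))
c=bot.read_camera("scene"); crop(c,150,175,350,305,4,"b1.png"); 
c=bot.read_camera("side"); crop(c,285,300,435,440,4,"b2.png"); crop(c,300,195,420,315,5,"b3.png");
E
```

```text
[[ 0.921 -0.001  0.389]
 [-0.389 -0.002  0.921]
 [-0.    -1.    -0.002]]
```

View pics/b1.png

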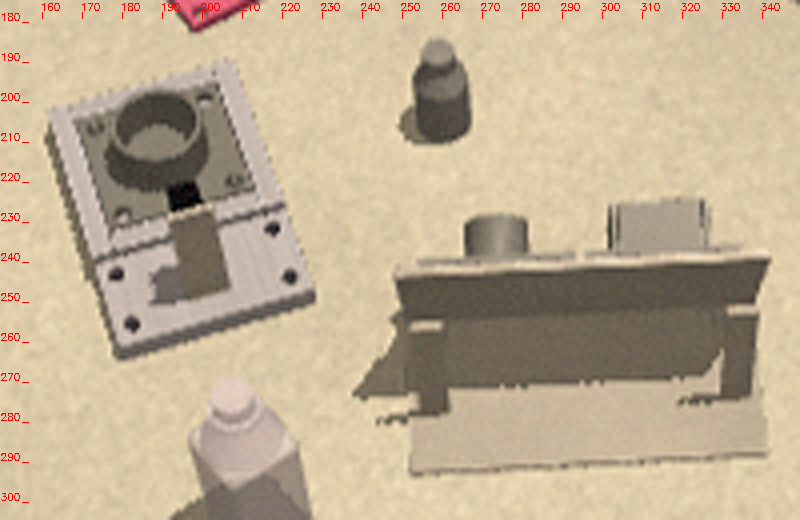

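View pics/b2.png

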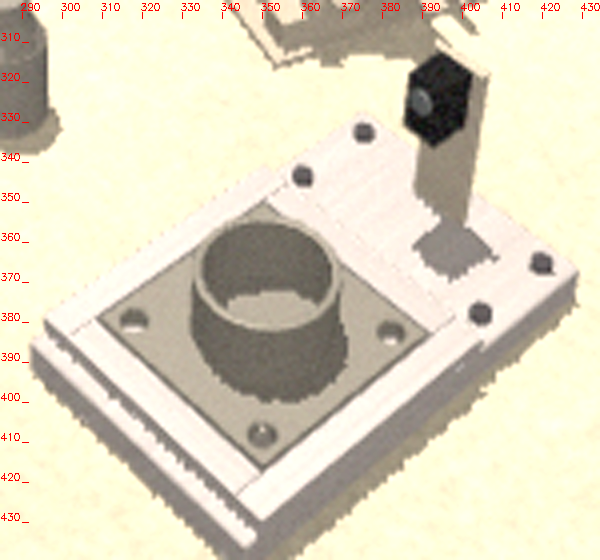

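View pics/b3.png

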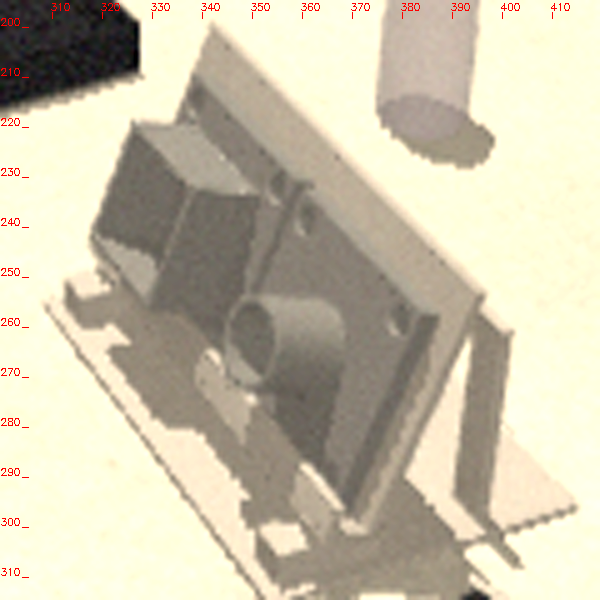

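Run:
```python
from h import *
s=bot.read_camera("side"); c=bot.read_camera("scene")
P=lambda n,cam,pts,z: [print(n,np.round(ray(cam,u,v,z)*1000,1)) for u,v in pts]
P("pocket side",s,[(348.5,349),(306.5,377.5),(348,416.5),(391,382)],.03)
P("pocket scene",c,[(203.5,195.5),(168.5,204.5),(183,232),(214,222.5)],.03)
P("base bolts scene z20",c,[(178.5,242.5),(217.5,231.5),(182.3,255),(222,243.3)],.02)
P("base bolts side z20",s,[(357.5,343.5),(373,332.5),(402,378),(417.3,365.5)],.02)
P("rack top scene",c,[(248.3,241),(341,238.5)],.141)
P("rack top side",s,[(341,200),(394,254)],.141)
P("rack foot back scene",c,[(251.5,292.5),(340.5,288)],.002)
P("rack foot right side",s,[(414,300),(307.5,254)],.002)
crop(c,385,205,485,295,6,"c1.png");crop(s,240,165,340,235,6,"c2.png")
```

```text
pocket side [ 474.5 -264.4   30. ]
pocket side [ 387.1 -315.9   30. ]
pocket side [ 440.1 -405.6   30. ]
pocket side [ 529.4 -351.8   30. ]
pocket scene [ 397.  -318.3   30. ]
pocket scene [ 447.1 -406.2   30. ]
pocket scene [ 531.4 -337.4   30. ]
pocket scene [ 484.3 -262.9   30. ]
base bolts scene z20 [ 560.9 -342.6   20. ]
base bolts scene z20 [ 505.5 -248.3   20. ]
base bolts scene z20 [ 598.  -320.2   20. ]
base bolts scene z20 [ 541.4 -225.7   20. ]
base bolts side z20 [ 497.3 -244.9   20. ]
base bolts side z20 [ 534.5 -222.    20. ]
base bolts side z20 [ 554.8 -339.2   20. ]
base bolts side z20 [ 591.5 -316.9   20. ]
rack top scene [ 600.3 -129.1  141. ]
rack top scene [549.9  96.  141. ]
rack top side [536.   91.3 141. ]
rack top side [ 592.7 -135.4  141. ]
rack foot back scene [ 666.1 -114.7    2. ]
rack foot back scene [609.8 111.8   2. ]
rack foot right side [ 655.8 -125.8    2. ]
rack foot right side [454.6  81.6   2. ]
```

View pics/c1.png

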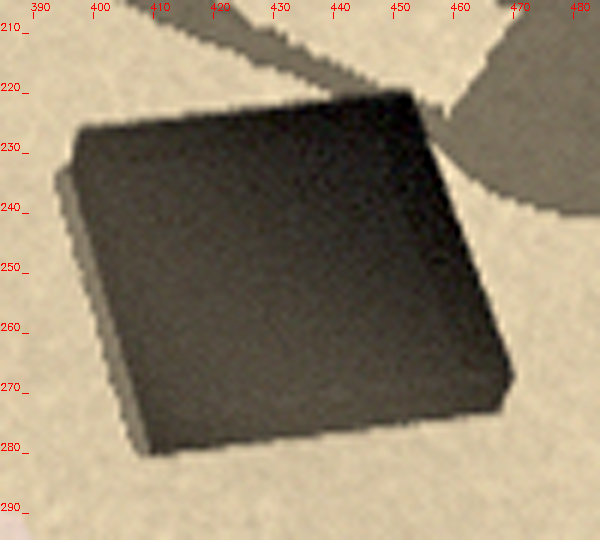

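View pics/c2.png

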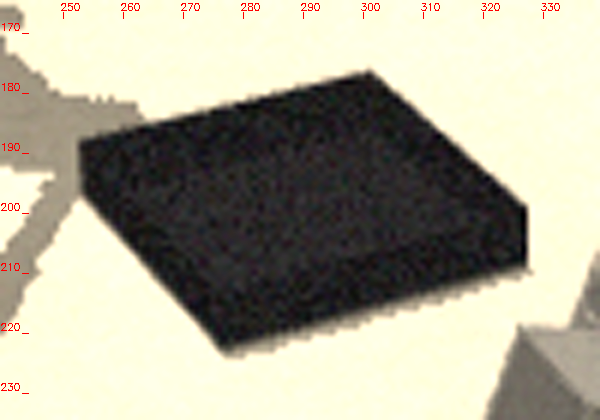

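Run:
```python
from h import *
s=bot.read_camera("side"); c=bot.read_camera("scene")
P=lambda n,cam,pts,z: [print(n,np.round(ray(cam,u,v,z)*1000,1)) for u,v in pts]
P("tray side top",s,[(301.2,176.2),(252.8,188.2),(327.3,198.8)],.032)
P("tray side bot",s,[(277,223.7),(252.8,196.7),(327.3,209.5)],0)
P("tray scene top",c,[(397.5,226.2),(452.8,219.8),(470,267.2)],.032)
P("tray scene bot",c,[(409.5,280.3),(467.8,272.5)],0)
P("dummy foot side",s,[(287.5,327)],0)
P("dummy foot scene",c,[(261,206)],0)
P("sq bottle scene",c,[(214,306)],0)
P("pink scene",c,[(205,165)],.01)
P("rbottle side",s,[(386,216)],0)
P("sqcup rim side",s,[(327,219),(360,232.5),(318,241.5),(331,255)],.09)
```

```text
tray side top [494.5 437.6  32. ]
tray side top [345.3 385.   32. ]
tray side top [545.3 289.8  32. ]
tray side bot [396.9 234.5   0. ]
tray side bot [343.7 392.5   0. ]
tray side bot [545.1 285.2   0. ]
tray scene top [403.2 239.1  32. ]
tray scene top [352.1 389.4  32. ]
tray scene top [501.4 439.8  32. ]
tray scene bot [551.3 288.9   0. ]
tray scene bot [497.8 441.5  -0. ]
dummy foot side [ 373.8 -157.3    0. ]
dummy foot scene [ 380.8 -154.9    0. ]
sq bottle scene [ 721.5 -200.5    0. ]
pink scene [ 266.5 -354.3   10. ]
rbottle side [699.2 224.1   0. ]
sqcup rim side [504.3  94.6  90. ]
sqcup rim side [567.7  24.8  90. ]
sqcup rim side [466.    5.2  90. ]
sqcup rim side [484.3 -49.5  90. ]
```

```bash
python3 -m jog '[[25,-45,0,-3,85],[50,-90,0,-7,85],[75,-135,0,-11,85],[100,-180,0,-14,85],[120,-225,0,-18,85],[140,-270,0,-22,85],[160,-310,0,-26,85],[175,-335,0,-30,85],[185,-350,0,-33,85],[190,-360,0,-36,85]]' 40
python3 - <<'E'
from h import *
s=bot.read_state();print(s["tool_pos"],s["wrist_force"])
c=bot.read_camera("wrist"); np.savez("w1.npz",**c); cv2.imwrite("pics/w1.png",c["pixels"][:,:,::-1])
E
```

```text
time: 1.7
tool_pos: [0.4532, 0.2614, 0.2564]
tcp_rot: [-1.417, 0.803, -0.803]
wrist_force: [-0.1, 0.8, -0.1]
width: 0.997
[0.4531826  0.26136305 0.25639723] [-0.05082601  0.77473671 -0.14631751]
```

View pics/w1.png

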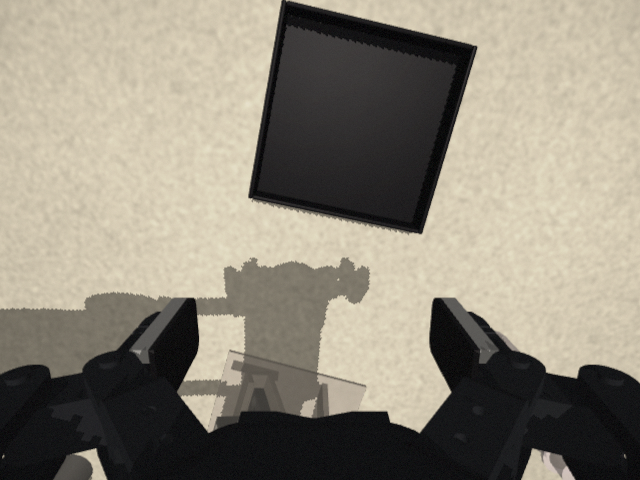

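```bash
python3 - <<'E'
from h import *
c=dict(np.load("w1.npz"))
m=(cv2.cvtColor(c["pixels"],cv2.COLOR_RGB2GRAY)<75).astype(np.uint8); m[245:]=0
n,l,st,ce=cv2.connectedComponentsWithStats(m); i=1+np.argmax(st[1:,4])
cn,_=cv2.findContours((l==i).astype(np.uint8),0,2); r=cv2.approxPolyDP(max(cn,key=cv2.contourArea),8,True)[:,0]
print(r)
Q=np.array([(284,1),(476,46),(423,233),(249,197)])
W=np.array([ray(c,u,v,.032)[:2]*1000 for u,v in Q]); print(W.round(1),W.mean(0), np.linalg.norm(W-np.roll(W,1,0),axis=1))
E
python3 -m jog '[[0,-60,0,0,85],[0,-120,0,0,85],[0,-180,0,0,85],[0,-240,0,0,85],[0,-300,0,0,85],[0,-360,0,0,85],[0,-420,0,0,85],[2,-480,0,0,85],[4,-540,0,0,85],[8,-585,0,0,85]]'
python3 - <<'E'
from h import *
s=bot.read_state();print(s["tool_pos"],s["wrist_force"])
c=bot.read_camera("wrist"); np.savez("w2.npz",**c); cv2.imwrite("pics/w2.png",c["pixels"][:,:,::-1])
E
```

```text
[[283   0]
 [249 197]
 [420 233]
 [476  46]]
[[349.2 388.9]
 [496.8 439.8]
 [549.6 291.2]
 [398.8 239.5]] [448.6141426  339.87575053] [157.47936947 156.15553295 157.71743696 159.37638991]
time: 3.0
tool_pos: [0.4611, -0.325, 0.2563]
tcp_rot: [-1.418, 0.801, -0.801]
wrist_force: [0.4, 0.3, -0.3]
width: 0.999
[ 0.46107855 -0.32495869  0.25625156] [ 0.4042348   0.33368457 -0.31127279]
```

View pics/w2.png

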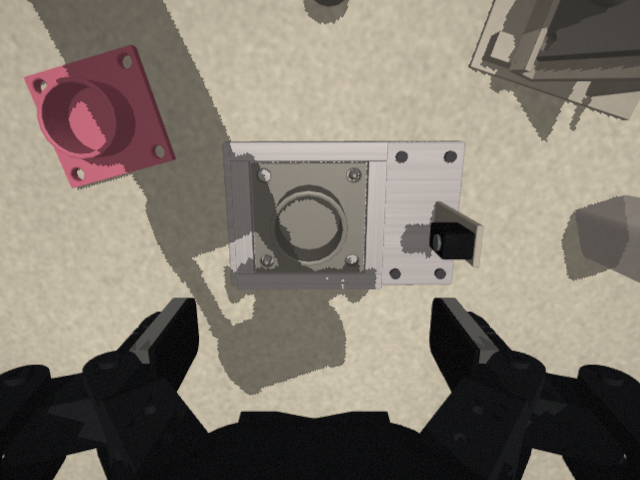

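Run:
```python
from h import *
c=dict(np.load("w2.npz")); crop(c,215,130,475,300,3,"w2c.png")
P=lambda n,pts,z: print(n,[np.round(ray(c,u,v,z)[:2]*1000,1).tolist() for u,v in pts])
P("bolts",[(401.5,156.5),(450,156.5),(395,273.5),(440,273)],.02)
P("holes",[(264.5,175),(354,174.5),(267,261),(352,260)],.03)
```

```text
bolts [[505.0, -248.1], [542.0, -225.9], [562.3, -342.8], [599.2, -320.0]]
holes [[409.2, -323.4], [476.0, -282.8], [449.7, -391.6], [516.8, -350.2]]
```

View pics/w2c.png

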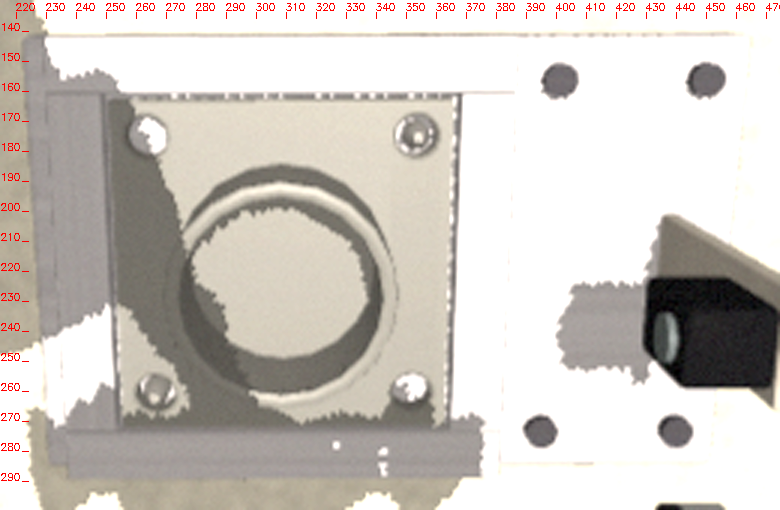

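```bash
python3 -m jog '[[1,-11,-20,0,85],[1,-11,-60,0,85],[1,-11,-100,0,85],[1,-11,-140,0,85],[1,-11,-165,0,85],[1,-11,-180,0,85],[1,-11,-190,0,85],[1,-11,-196,0,85],[1,-11,-196,0,60],[1,-11,-196,0,50]]' 40
python3 - <<'E'
from h import *
s=bot.read_state();print(s["tool_pos"],s["wrist_force"],s["width"])
c=bot.read_camera("wrist"); cv2.imwrite("pics/w3.png",c["pixels"][:,:,::-1])
E
```

```text
time: 4.3
tool_pos: [0.4624, -0.3349, 0.0614]
tcp_rot: [-1.419, 0.799, -0.803]
wrist_force: [0.2, -0.4, -2.0]
width: 0.721
[ 0.46242421 -0.33485335  0.06137714] [ 0.21457043 -0.38728309 -1.98308301] 0.7208543420030122
```

View pics/w3.png

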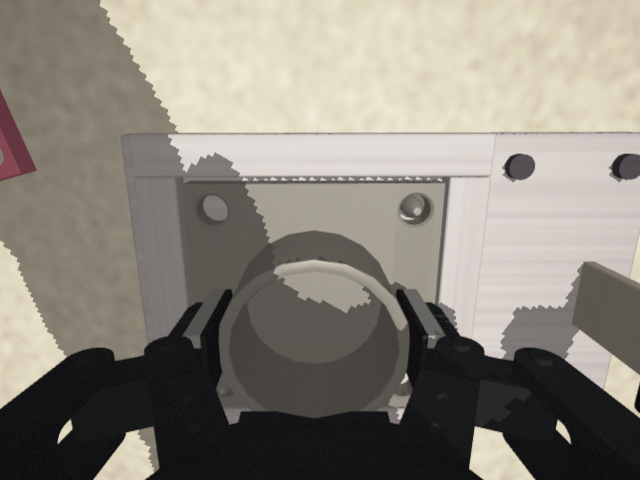

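```bash
python3 -m jog '[[0,0,0,0,50],[0,0,0,0,50],[0,0,2,0,50],[0,0,5,0,50],[0,0,10,0,50],[0,0,18,0,50],[0,0,30,0,50],[0,0,60,0,50],[0,0,90,0,50],[0,0,110,0,50]]' 50
python3 - <<'E'
from h import *
s=bot.read_state();print(s["tool_pos"],s["wrist_force"],s["width"])
c=bot.read_camera("wrist"); cv2.imwrite("pics/w4.png",c["pixels"][:,:,::-1])
c=bot.read_camera("side"); crop(c,240,240,460,440,3,"s4.png")
E
```

```text
time: 5.6
tool_pos: [0.4625, -0.3348, 0.1729]
tcp_rot: [-1.419, 0.798, -0.803]
wrist_force: [-0.1, 0.7, -2.2]
width: 0.724
[ 0.46249011 -0.33483396  0.1728907 ] [-0.05910281  0.74443939 -2.18157964] 0.7241519301834088
```

View pics/w4.png

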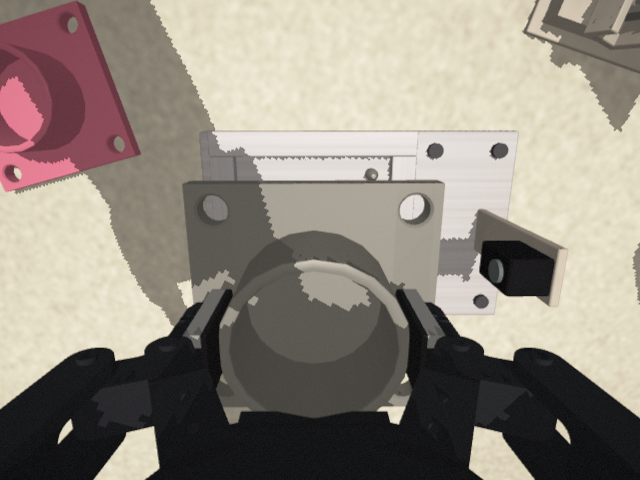

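View pics/s4.png

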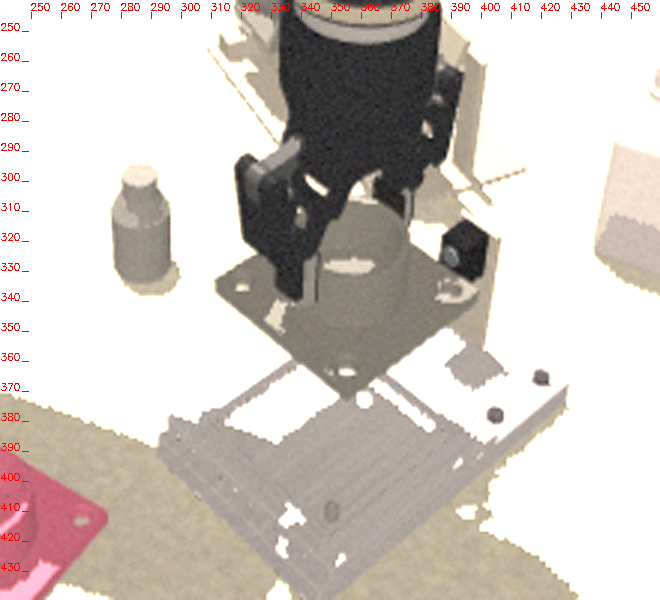

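```bash
python3 -m jog '[[0,20,50,0,50],[0,70,80,-1,50],[-1,130,80,-2,50],[-2,190,80,-4,50],[-3,250,80,-5,50],[-4,310,80,-6,50],[-5,370,80,-8,50],[-6,430,80,-9,50],[-8,490,80,-10,50],[-9,550,80,-12,50]]'
python3 -m jog '[[-1,50,0,0,50],[-3,90,-10,0,50],[-5,115,-40,0,50],[-5,123,-80,0,50],[-5,123,-120,0,50],[-5,123,-150,0,50],[-5,123,-170,0,50],[-5,123,-182,0,50],[-5,123,-188,0,50],[-5,123,-190,0,50]]'
python3 - <<'E'
from h import *
s=bot.read_state();print(s["tool_pos"],s["wrist_force"],s["width"])
c=bot.read_camera("wrist"); cv2.imwrite("pics/w5.png",c["pixels"][:,:,::-1])
c=bot.read_camera("side"); crop(c,220,120,380,240,4,"s5.png")
E
```

```text
time: 6.95
tool_pos: [0.4517, 0.2175, 0.2491]
tcp_rot: [-1.35, 0.961, -0.961]
wrist_force: [0.6, 0.1, -2.4]
width: 0.722
time: 8.2
tool_pos: [0.4479, 0.3389, 0.0604]
tcp_rot: [-1.348, 0.96, -0.96]
wrist_force: [0.1, -0.8, -2.1]
width: 0.718
[0.44794603 0.33888166 0.060369  ] [ 0.10403879 -0.75058071 -2.09593959] 0.7180774271462366
```

View pics/w5.png

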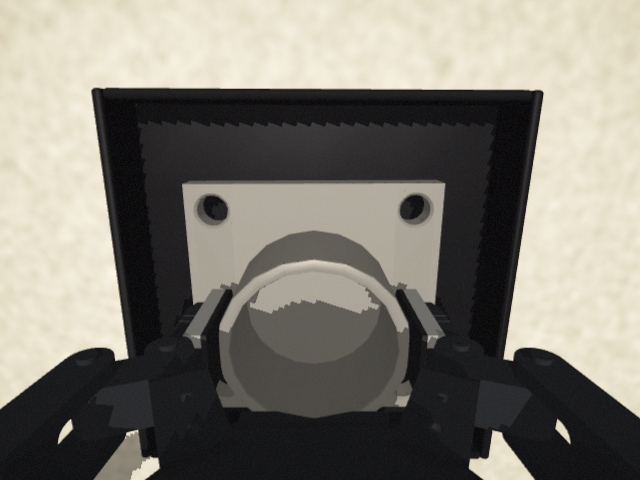

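View pics/s5.png

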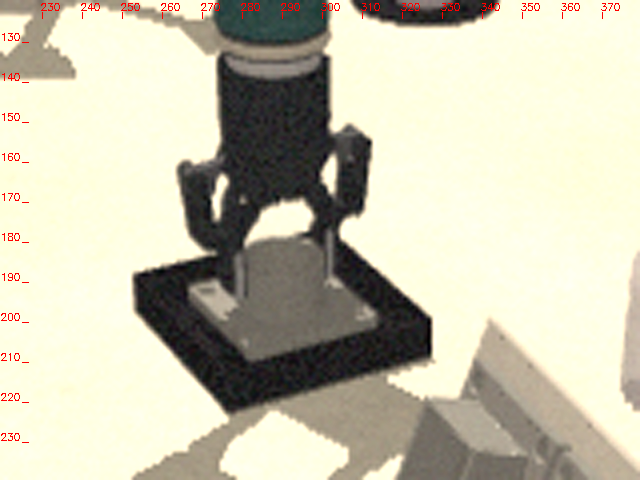

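```bash
python3 -m jog '[[0,0,-4,0,50],[0,0,-8,0,50],[0,0,-11,0,50],[0,0,-13,0,50],[0,0,-14,0,50],[0,0,-15,0,50],[0,0,-15.5,0,50],[0,0,-15.5,0,50],[0,0,-15.5,0,50],[0,0,-15.5,0,50]]'
```

```text
time: 9.55
tool_pos: [0.4478, 0.3388, 0.0452]
tcp_rot: [-1.348, 0.96, -0.96]
wrist_force: [-3.0, -1.1, 5.7]
width: 0.718
```

```bash
python3 -m jog '[[0,0,0,0,75],[0,0,0,0,85],[0,0,0,0,85],[0,0,0,0,85],[0,0,10,0,85],[0,0,40,0,85],[0,0,90,0,85],[0,0,140,0,85],[0,0,180,0,85],[0,0,200,0,85]]'
python3 - <<'E'
from h import *
s=bot.read_state();print(s["tool_pos"],s["wrist_force"],s["width"])
c=bot.read_camera("wrist"); cv2.imwrite("pics/w6.png",c["pixels"][:,:,::-1])
c=bot.read_camera("side"); crop(c,220,120,430,320,3,"s6.png")
E
```

```text
time: 10.8
tool_pos: [0.4488, 0.3395, 0.2485]
tcp_rot: [-1.344, 0.958, -0.961]
wrist_force: [1.0, 0.1, -0.2]
width: 0.997
[0.44881468 0.33952099 0.2485142 ] [ 0.95741899  0.0870834  -0.2046573 ] 0.9970347420361081
```

View pics/w6.png

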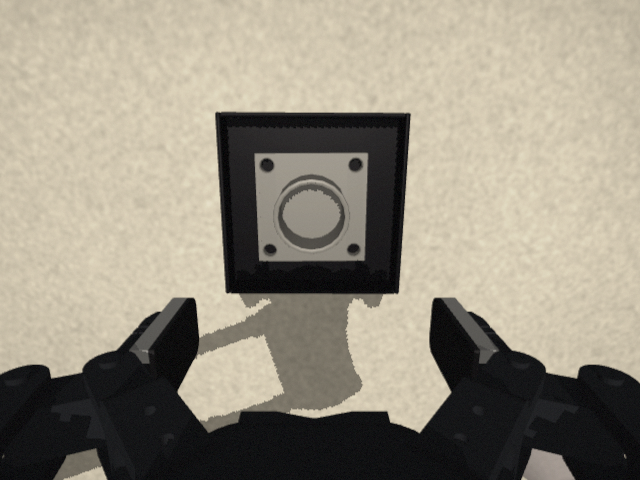

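View pics/s6.png

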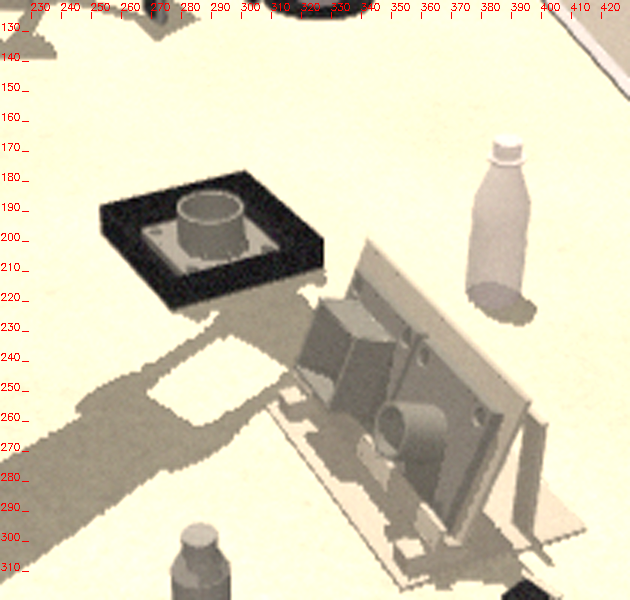

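```bash
python3 -m jog '[[0,-20,10,9,85],[2,-60,10,18,85],[5,-100,10,28,85],[8,-140,10,38,85],[11,-180,10,48,85],[14,-220,10,58,85],[17,-260,10,68,85],[20,-290,10,78,85],[21,-310,10,84.5,85],[21,-321,10,84.5,85]]'
python3 - <<'E'
from h import *
s=bot.read_state();print(s["tool_pos"],s["wrist_force"],s["width"],s["q"])
M=Ro.from_rotvec(s["tcp_rot"]).as_matrix();print("jaw",np.degrees(np.arctan2(M[1,2],M[0,2])))
c=bot.read_camera("wrist"); np.savez("w7.npz",**c); cv2.imwrite("pics/w7.png",c["pixels"][:,:,::-1])
E
```

```text
time: 12.15
tool_pos: [0.4676, 0.0168, 0.2525]
tcp_rot: [-1.562, -0.181, 0.187]
wrist_force: [0.0, 0.6, -0.2]
width: 0.996
[0.46755827 0.01683845 0.25245111] [ 0.01458254  0.55254104 -0.19253422] 0.996046967328056 [-1.72508025e-02 -1.31047948e-01  2.03084229e+00  4.26404877e-06
  1.24575711e+00 -1.82278747e+00]
jaw 103.44944349612962
```

View pics/w7.png

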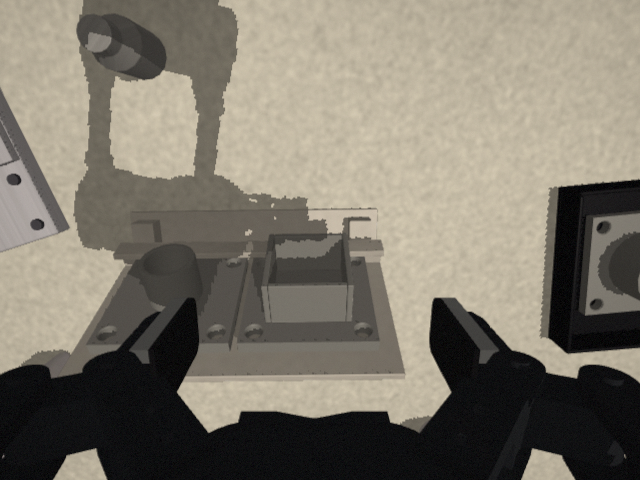

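Run:
```python
from h import *
c=dict(np.load("w7.npz")); crop(c,85,195,415,395,2.4,"w7c.png")
P=lambda n,pts,z: print(n,[np.round(ray(c,u,v,z)[:2]*1000,1).tolist() for u,v in pts])
P("rim top",[(263,284),(351,285)],.1208)
P("root",[(267.5,322),(348.5,322)],.1085)
P("rim low",[(270,234),(346,234)],.0607)
P("panel top",[(65+20,377),(404,374)],.141)
```

```text
rim top [[508.5, -9.6], [495.3, 49.1]]
root [[542.4, -0.9], [528.6, 57.2]]
rim low [[489.8, -15.1], [475.4, 45.4]]
panel top [[593.3, -112.0], [541.6, 96.3]]
```

View pics/w7c.png

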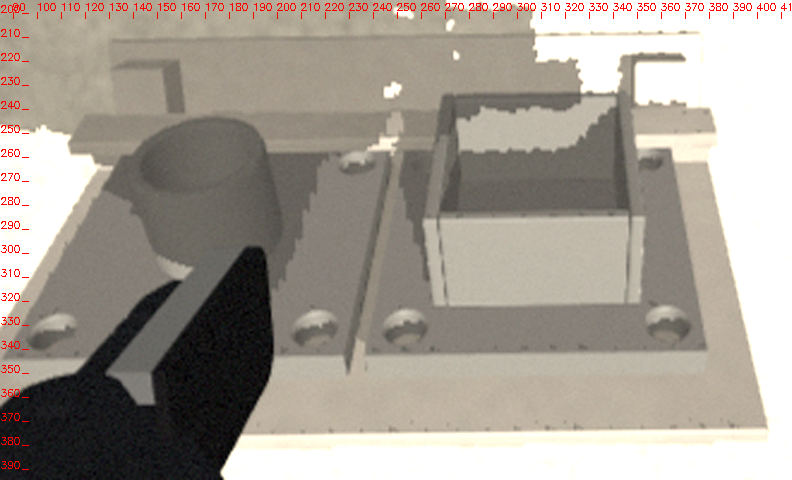

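```bash
python3 -m jog '[[17,2,0,0,85],[34,3,-10,0,85],[34,3,-40,0,85],[34,3,-75,0,85],[34,3,-105,0,85],[34,3,-130,0,85],[34,3,-145,0,85],[34,3,-152,0,85],[34,3,-155,0,85],[34,3,-155,0,85]]' 40
python3 - <<'E'
from h import *
s=bot.read_state();print(s["tool_pos"],s["wrist_force"],s["width"])
c=bot.read_camera("wrist"); np.savez("w8.npz",**c); cv2.imwrite("pics/w8.png",c["pixels"][:,:,::-1])
c=bot.read_camera("side"); crop(c,270,150,430,310,3.7,"s8.png")
E
```

```text
time: 13.45
tool_pos: [0.5034, 0.0208, 0.1004]
tcp_rot: [-1.563, -0.187, 0.185]
wrist_force: [0.5, -0.5, -0.2]
width: 0.995
[0.50339609 0.02084401 0.10042084] [ 0.45431604 -0.46645633 -0.19757028] 0.9946697618347834
```

View pics/w8.png

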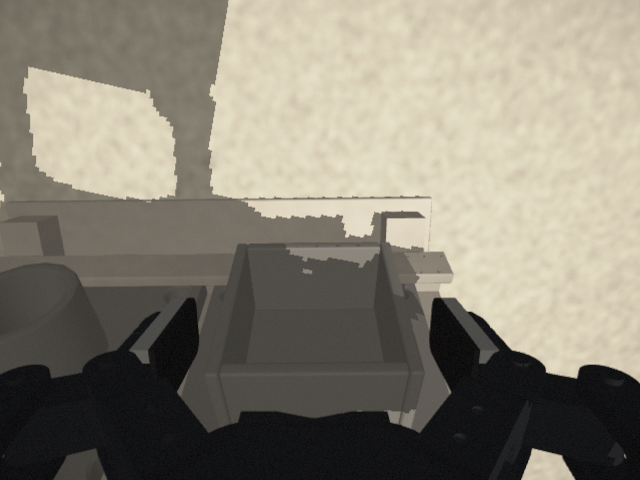

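View pics/s8.png

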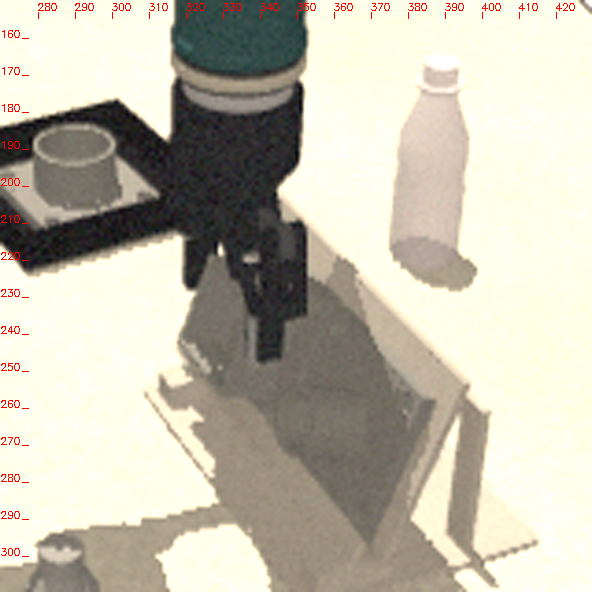

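```bash
python3 -m jog '[[0,0,0,0,75],[0,0,0,0,65],[0,0,0,0,55],[0,0,0,0,50],[0,0,0,0,50],[1.3,0.3,4,0,50],[2.6,0.6,8,0,50],[4,1,12,0,50],[5.5,1.4,16,0,50],[7,1.7,20,0,50]]' 40
python3 - <<'E'
from h import *
s=bot.read_state();print(s["tool_pos"],s["wrist_force"],s["torque"],s["width"])
c=bot.read_camera("wrist"); np.savez("w9.npz",**c); cv2.imwrite("pics/w9.png",c["pixels"][:,:,::-1])
c=bot.read_camera("side"); crop(c,270,150,430,310,3.7,"s9.png")
E
```

```text
time: 14.8
tool_pos: [0.5098, 0.0225, 0.12]
tcp_rot: [-1.563, -0.186, 0.186]
wrist_force: [0.2, -0.1, -3.4]
width: 0.741
[0.50978169 0.02248029 0.11998356] [ 0.2453917  -0.05473502 -3.37275773] [-0.00016038  0.06082797 -0.02663151] 0.7409668914103195
```

View pics/w9.png

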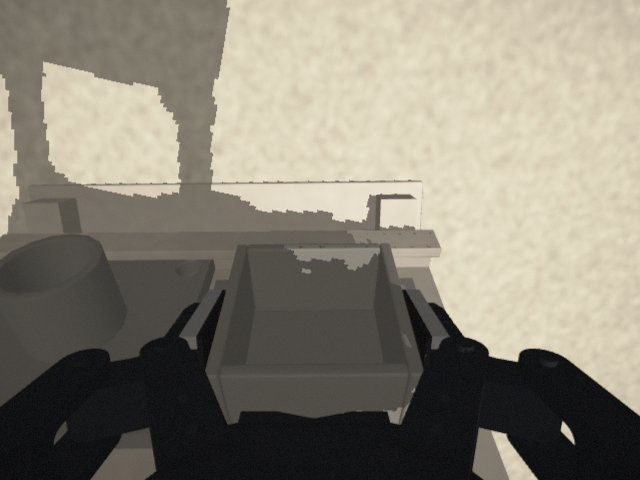

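View pics/s9.png

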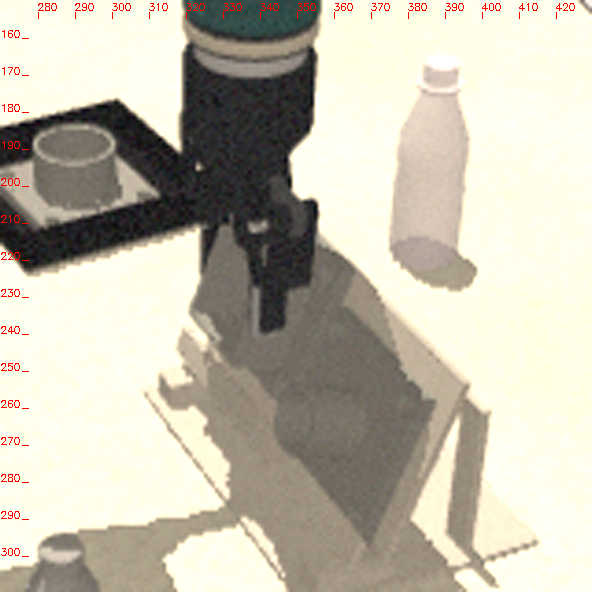

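```bash
python3 -m jog '[[-9,-2,4,0,50],[-18,-4,8,0,50],[-28,-7,12,0,50],[-38,-9,16,0,50],[-48,-11,25,0,50],[-58,-14,40,0,50],[-64,-15,55,0,50],[-67,-16,70,0,50],[-68,-16,78,0,50],[-68,-16,80,0,50]]'
python3 - <<'E'
from h import *
s=bot.read_state();print(s["tool_pos"],s["wrist_force"],s["torque"],s["width"])
c=bot.read_camera("wrist"); np.savez("w10.npz",**c); cv2.imwrite("pics/w10.png",c["pixels"][:,:,::-1])
c=bot.read_camera("side"); crop(c,240,120,430,320,3,"s10.png")
E
```

```text
time: 16.15
tool_pos: [0.4423, 0.0065, 0.2007]
tcp_rot: [-1.563, -0.188, 0.185]
wrist_force: [-0.4, 0.0, -2.4]
width: 0.744
[0.44233672 0.00650315 0.20067217] [-0.4427905   0.01313224 -2.36640566] [0.03812017 0.00450375 0.01755294] 0.743966764340607
```

View pics/w10.png

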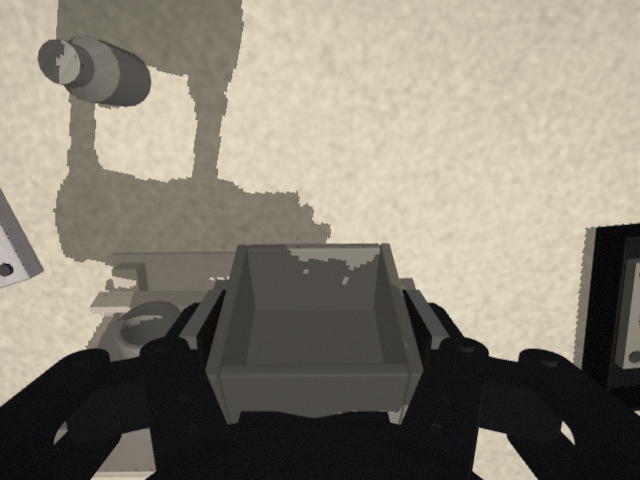

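View pics/s10.png

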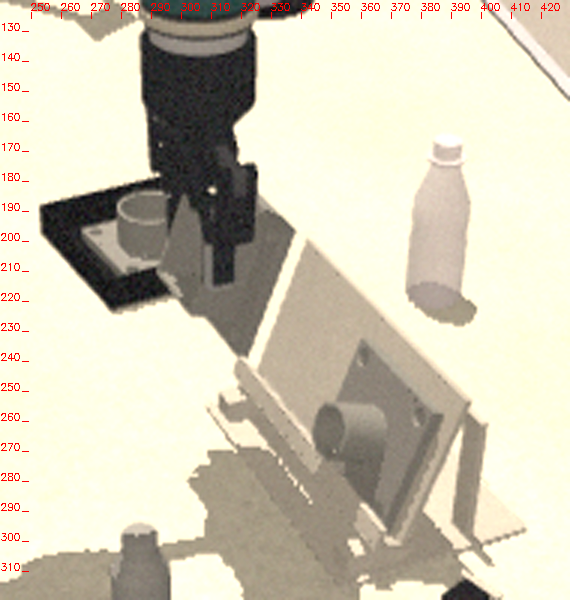

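```bash
python3 -m jog '[[-3,-20,0,-5,50],[-8,-50,0,-13,50],[-14,-85,0,-22,50],[-20,-120,0,-32,50],[-26,-155,0,-42,50],[-32,-190,0,-52,50],[-38,-220,0,-61,50],[-43,-245,0,-68,50],[-46,-262,-20,-72,50],[-47,-267,-40,-72,50]]'
python3 -m jog '[[0,0,-20,0,50],[0,0,-40,0,50],[0,0,-55,0,50],[0,0,-65,0,50],[0,0,-69,0,50],[0,0,-69,0,50],[0,0,-69,0,50],[0,0,-69,0,50],[0,0,-69,0,50],[0,0,-69,0,50]]'
python3 - <<'E'
from h import *
s=bot.read_state();print(s["tool_pos"],s["wrist_force"],s["torque"],s["width"])
M=Ro.from_rotvec(s["tcp_rot"]).as_matrix();print("jaw",np.degrees(np.arctan2(M[1,2],M[0,2])))
c=bot.read_camera("wrist"); np.savez("w11.npz",**c); cv2.imwrite("pics/w11.png",c["pixels"][:,:,::-1])
c=bot.read_camera("side"); crop(c,240,230,460,450,2.7,"s11.png")
E
```

```text
time: 17.5
tool_pos: [0.3945, -0.2616, 0.1588]
tcp_rot: [-1.42, 0.796, -0.795]
wrist_force: [0.1, 0.3, -2.7]
width: 0.74
time: 18.75
tool_pos: [0.3948, -0.2606, 0.091]
tcp_rot: [-1.421, 0.794, -0.795]
wrist_force: [-0.8, -0.5, -2.1]
width: 0.743
[ 0.39480657 -0.26059417  0.09096416] [-0.84343303 -0.45509651 -2.11466119] [ 0.07293633  0.05762202 -0.01659176] 0.7432347364773554
jaw 31.59266536196129
```

View pics/w11.png

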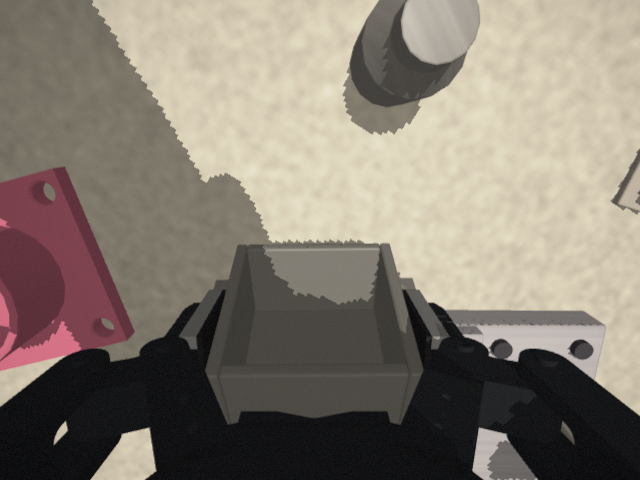

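View pics/s11.png

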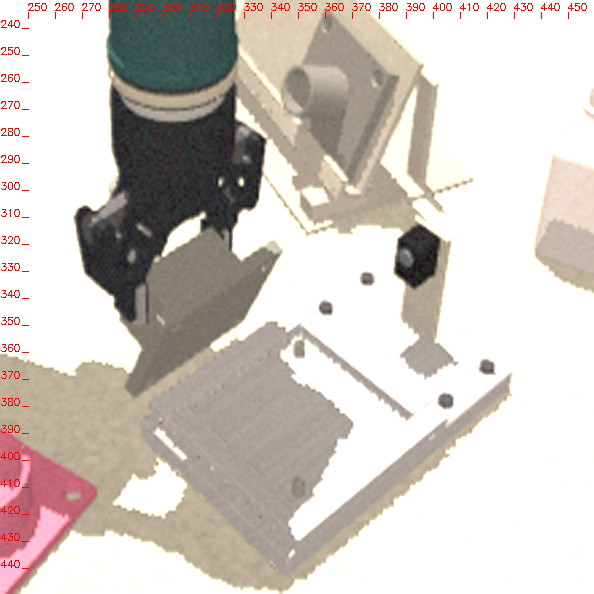

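```bash
python3 -m jog '[[3,-5,0,0,50],[6,-10,0,0,50],[8,-13,0,0,50],[10,-16.5,1,0,50],[12,-20,2,0,50],[14,-23,2.5,0,50],[16,-26.5,2.5,0,50],[18,-30,2.5,0,50],[20,-33,2,0,50],[22,-36,2,0,50]]' 20
python3 - <<'E'
from h import *
s=bot.read_state();print(s["tool_pos"],s["wrist_force"],s["torque"],s["width"])
c=bot.read_camera("wrist"); np.savez("w12.npz",**c); cv2.imwrite("pics/w12.png",c["pixels"][:,:,::-1])
c=bot.read_camera("side"); crop(c,240,230,460,450,2.7,"s12.png")
E
```

```text
time: 20.1
tool_pos: [0.4158, -0.2947, 0.0923]
tcp_rot: [-1.418, 0.799, -0.79]
wrist_force: [-2.3, 6.0, 2.1]
width: 0.743
[ 0.41575068 -0.29471234  0.09231208] [-2.26730955  6.01519642  2.07051689] [ 1.34263055  0.57407806 -0.08232412] 0.7429490913066069
```

View pics/w12.png

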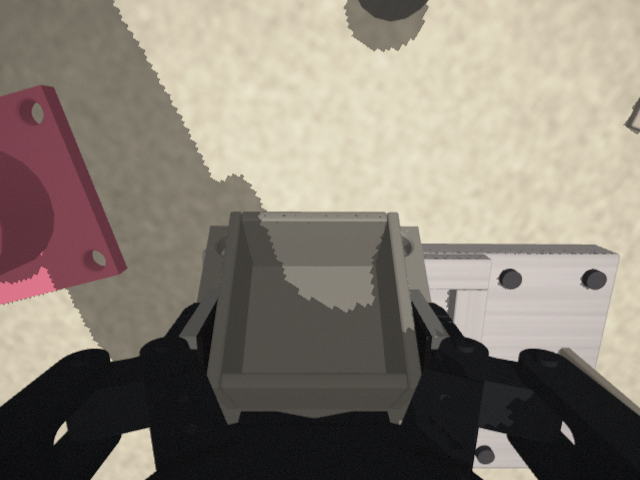

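View pics/s12.png

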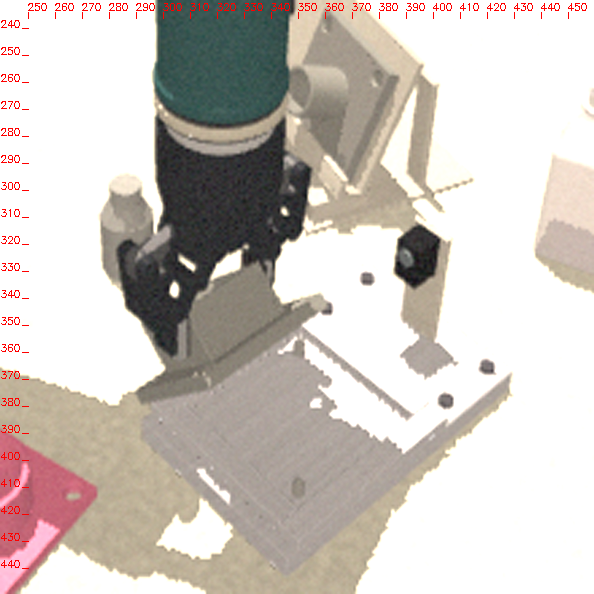

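```bash
python3 -m jog '[[2,-3.4,0,0,50],[4,-7,-1.5,0,50],[6,-10,-3,0,50],[8,-13,-5,0,50],[10,-16.5,-7.5,0,50],[11.5,-19,-9.5,0,50],[13,-21.5,-11.5,0,50],[14.5,-24,-13.5,0,50],[16,-26.5,-15.5,0,50],[16,-26.5,-16,0,50]]' 20
python3 - <<'E'
from h import *
s=bot.read_state();print(s["tool_pos"],s["wrist_force"],s["torque"],s["width"])
c=bot.read_camera("wrist"); np.savez("w13.npz",**c); cv2.imwrite("pics/w13.png",c["pixels"][:,:,::-1])
c=bot.read_camera("side"); crop(c,240,230,460,450,2.7,"s13.png")
E
```

```text
time: 21.45
tool_pos: [0.4334, -0.3235, 0.078]
tcp_rot: [-1.42, 0.794, -0.795]
wrist_force: [-2.1, 2.1, 7.8]
width: 0.741
[ 0.43335828 -0.32351918  0.07797098] [-2.11593165  2.11099291  7.79631484] [ 0.79898843  0.64008036 -0.04359073] 0.7412875320277629
```

View pics/w13.png

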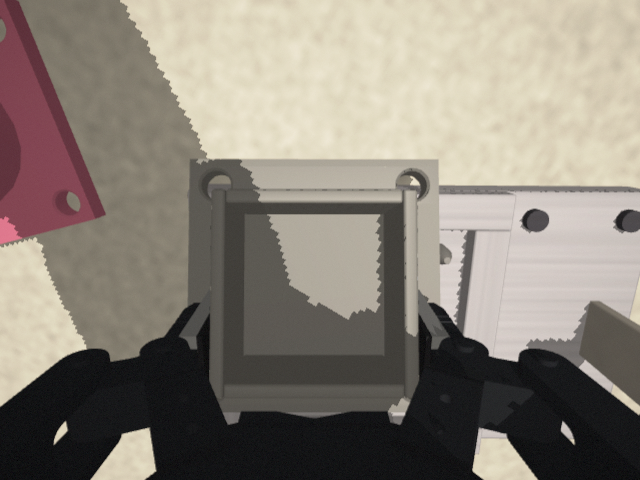

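View pics/s13.png

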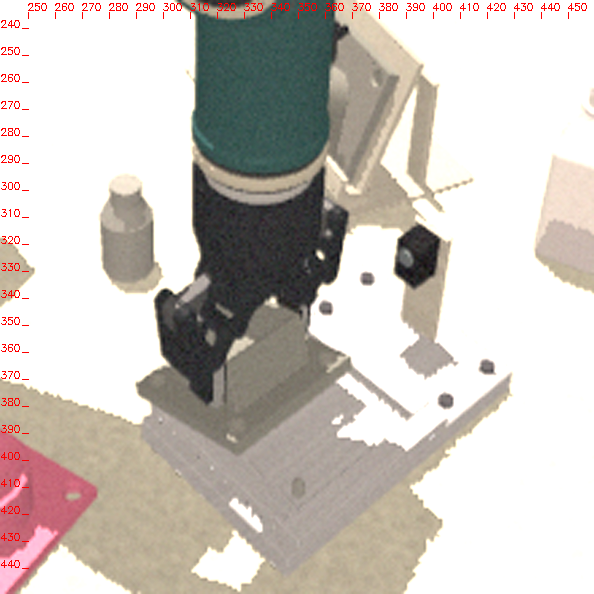

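```bash
python3 -m jog '[[1,-1.5,-1,0,50],[2,-3,-2,0,50],[2,-3,-3,0,50],[2,-3,-4,0,50],[2,-3,-5,0,50],[2,-3,-6,0,50],[2,-3,-7,0,50],[2,-3,-7,0,50],[2,-3,-7,0,50],[2,-3,-7,0,50]]' 20
python3 - <<'E'
from h import *
s=bot.read_state();print(s["tool_pos"],s["wrist_force"],s["torque"],s["width"])
c=bot.read_camera("wrist"); np.savez("w14.npz",**c); cv2.imwrite("pics/w14.png",c["pixels"][:,:,::-1])
c=bot.read_camera("side"); crop(c,240,230,460,450,2.7,"s14.png")
E
```

```text
time: 22.8
tool_pos: [0.4366, -0.3284, 0.0724]
tcp_rot: [-1.423, 0.79, -0.798]
wrist_force: [-2.7, -1.5, 8.9]
width: 0.745
[ 0.43655191 -0.32842325  0.07243735] [-2.7361756  -1.499013    8.94117612] [0.11533459 0.50903511 0.01699989] 0.7446865181364157
```

View pics/w14.png

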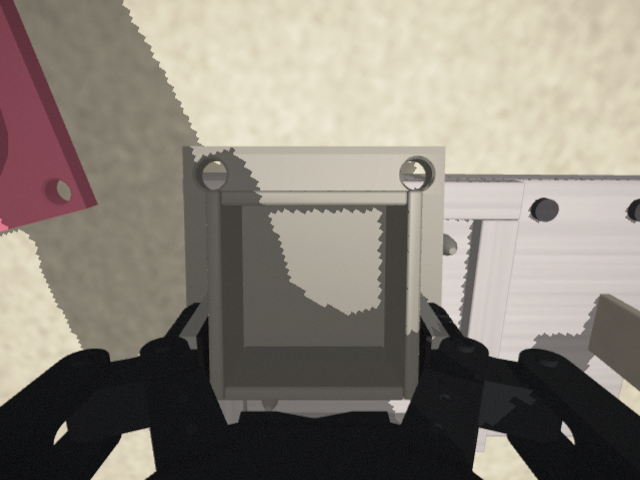

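View pics/s14.png

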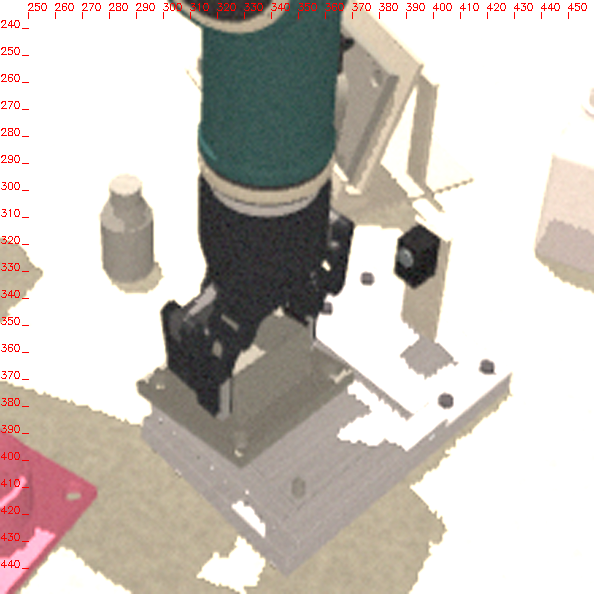

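Run:
```python
from h import *
c=dict(np.load("w14.npz")); crop(c,170,130,460,430,2,"w14c.png")
```

```text
(no output)
```

View pics/w14c.png

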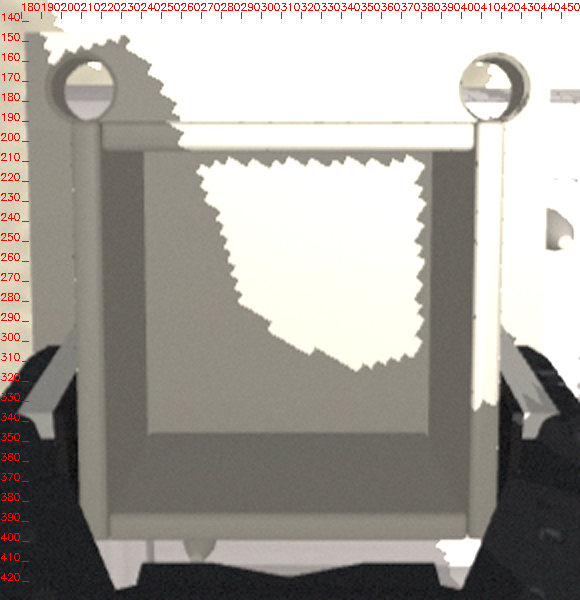

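Run:
```python
from h import *
c=dict(np.load("w14.npz"))
def pt(u,v,D): 
    p=np.array([(u-c["cx"])/c["fx"],(v-c["cy"])/c["fy"],1])*D
    return c["R"].T@(p-c["t"])*1000
f=lambda x,y:(170+x/2-.5,130+y/2-.5)
for n,a,b,L in (("rim+y in",(103,150),(473,150),.055),("rim-y in",(107,515),(470,515),.055),("floor+y",(144,150),(432,150),.055),("floor-y",(148,433),(428,433),.055),("rim+y out",(76,122),(501,122),.064),):
    a=f(*a);b=f(*b);D=c["fx"]*L/(b[0]-a[0]); m=pt((a[0]+b[0])/2,(a[1]+b[1])/2,D)
    print(n,round(D,4),m.round(1))
for t in (0,5,8,10,12,15):
    pass
s=bot.read_state();print(s["tool_pos"])
```

```text
rim+y in 0.1164 [ 412.  -290.2   75.3]
rim-y in 0.1186 [ 440.1 -335.9   88.1]
floor+y 0.1495 [ 415.3 -295.6   42.7]
floor-y 0.1538 [ 443.7 -341.9   53.6]
rim+y out 0.1179 [ 410.1 -287.    72.7]
[ 0.4365704  -0.32846235  0.07242916]
```

```bash
python3 -m jog '[[0,0,-1,0,50],[0,0,-2,0,50],[0,0,-3,0,50],[0,0,-4,0,50],[0,0,-4.5,0,50],[0,0,-5,0,50],[0,0,-5.5,0,50],[0,0,-6,0,50],[0,0,-6,0,50],[0,0,-6,0,50]]' 20
python3 - <<'E'
from h import *
s=bot.read_state();print(s["tool_pos"],s["wrist_force"],s["torque"],s["width"])
c=bot.read_camera("wrist"); np.savez("w15.npz",**c); crop(c,170,130,460,430,2,"w15.png")
c=bot.read_camera("side"); crop(c,270,300,370,440,4.2,"s15.png")
E
```

```text
time: 24.15
tool_pos: [0.4384, -0.3308, 0.0683]
tcp_rot: [-1.425, 0.785, -0.802]
wrist_force: [-1.2, -5.5, 12.7]
width: 0.741
[ 0.43835287 -0.33078151  0.06829554] [-1.20634732 -5.53832121 12.73407384] [-0.41238456  0.56302302  0.08596489] 0.741427166645226
```

View pics/w15.png

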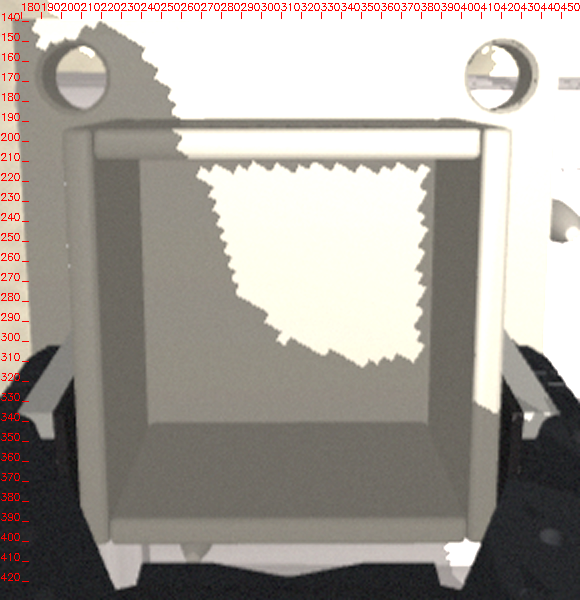

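View pics/s15.png

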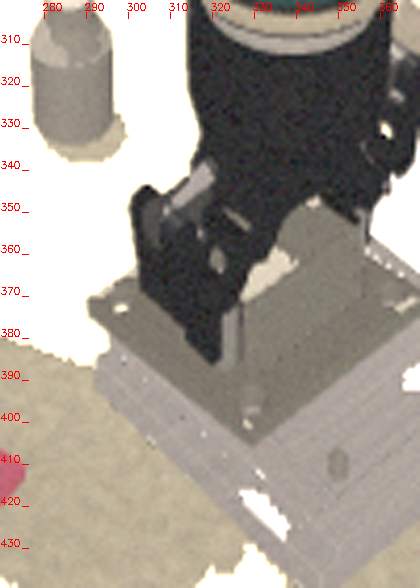

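```bash
python3 -m jog '[[0,0,-1,0,50],[0,0,-2,0,50],[0,0,-3,0,50],[0,0,-3.5,0,50],[0,0,-4,0,50],[0,0,-4.5,0,50],[0,0,-5,0,50],[0,0,-5,0,50],[0,0,-5,0,50],[0,0,-5,0,50]]' 20
python3 - <<'E'
from h import *
s=bot.read_state();print(s["tool_pos"],s["wrist_force"],s["torque"],s["width"])
c=bot.read_camera("wrist"); np.savez("w16.npz",**c); crop(c,170,130,460,430,2,"w16.png")
E
```

```text
time: 25.5
tool_pos: [0.4397, -0.3326, 0.0644]
tcp_rot: [-1.427, 0.782, -0.806]
wrist_force: [0.7, -8.4, 13.9]
width: 0.746
[ 0.43969279 -0.33255221  0.06443491] [ 0.68877924 -8.40221043 13.91835923] [-0.99056957  0.45023973  0.1458266 ] 0.7464882179921405
```

View pics/w16.png

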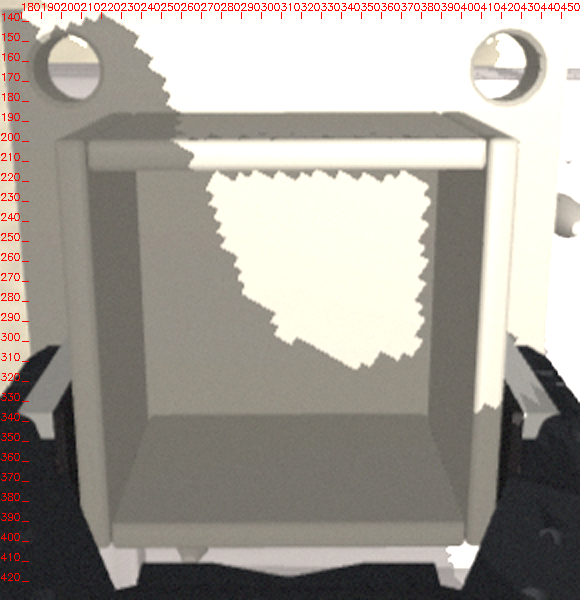

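```bash
python3 - <<'E'
from h import *
c=dict(np.load("w16.npz"))
f=lambda x,y:(170+x/2-.5,130+y/2-.5)
W=np.array([ray(c,*f(*p),.076)[:2]*1000 for p in ((88,170),(486,170),(464,521),(112,521))]); print(W.round(1),W.mean(0),np.linalg.norm(W-np.roll(W,1,0),axis=1))
E
python3 -m jog '[[3,-4,3,0,50],[5,-6.5,5,0,50],[5,-6.5,5,0,70],[5,-6.5,5,0,85],[5,-6.5,5,0,85],[5,-6.5,7,0,85],[5,-6.5,10,0,85],[5,-6.5,13,0,85],[5,-6.5,14,0,85],[5,-6.5,14,0,85]]'
python3 - <<'E'
from h import *
s=bot.read_state();print(s["tool_pos"],s["wrist_force"],s["torque"],s["width"])
c=bot.read_camera("wrist"); np.savez("w17.npz",**c); crop(c,130,130,500,430,2,"w17.png")
c=bot.read_camera("side"); crop(c,270,300,370,440,4.2,"s17.png")
E
```

```text
[[ 392.1 -309.6]
 [ 438.8 -280.9]
 [ 469.1 -329.1]
 [ 421.6 -358.2]] [ 430.41772654 -319.42829815] [56.89379054 54.8364482  56.96595889 55.70336156]
time: 26.8
tool_pos: [0.4398, -0.3326, 0.073]
tcp_rot: [-1.421, 0.794, -0.795]
wrist_force: [-0.6, -0.0, 0.6]
width: 0.996
[ 0.43983484 -0.33262353  0.07298744] [-0.64027834 -0.03987325  0.55296283] [-0.03017213 -0.01242571  0.00254148] 0.9963568851786659
```

View pics/w17.png

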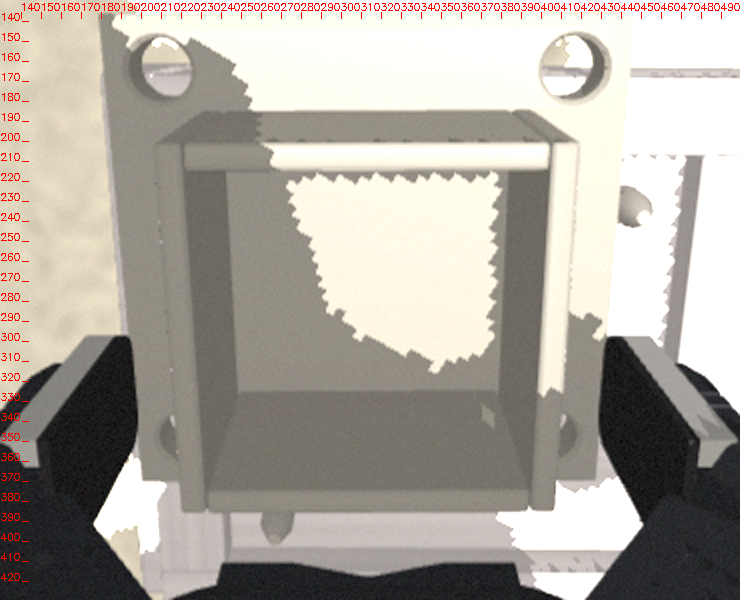

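View pics/s17.png

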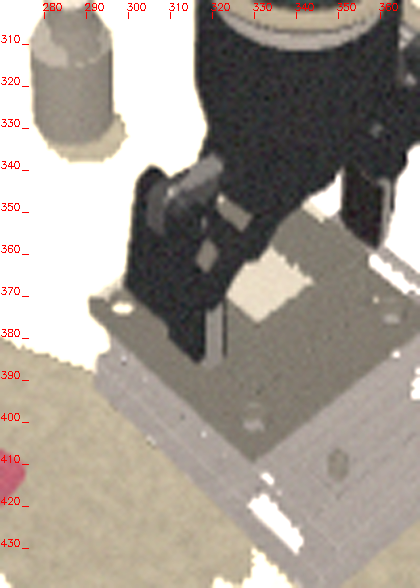

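```bash
python3 - <<'E'
from h import *
c=dict(np.load("w17.npz"))
f=lambda x,y:(130+x/2-.5,130+y/2-.5)
W=np.array([ray(c,*f(*p),.076)[:2]*1000 for p in ((183,171),(550,171),(527,492),(209,492))]); print(W.round(1),W.mean(0),np.linalg.norm(W-np.roll(W,1,0),axis=1))
W=np.array([ray(c,*f(*p),.040)[:2]*1000 for p in ((161,67),(575,67))]); print(W, W.mean(0)+39.5*np.array([.518,-.855]), np.degrees(np.arctan2(*(W[1]-W[0])[::-1])))
E
python3 -m jog '[[-3,4,0,0,85],[-6,8.5,-1,0,85],[-9,13,-1,0,85],[-9,13,-1,0,85],[-9,13,-1,0,75],[-9,13,-1,0,65],[-9,13,-1,0,55],[-9,13,-1,0,50],[-9,13,-1,0,50],[-9,13,-1,0,50]]' 50
python3 - <<'E'
from h import *
s=bot.read_state();print(s["tool_pos"],s["wrist_force"],s["torque"],s["width"])
c=bot.read_camera("wrist"); np.savez("w18.npz",**c); cv2.imwrite("pics/w18.png",c["pixels"][:,:,::-1])
E
```

```text
[[ 393.3 -311.7]
 [ 440.2 -282.9]
 [ 468.8 -330.3]
 [ 423.  -358.4]] [ 431.33537619 -320.81143346] [55.34756655 55.00083363 55.34909996 53.65770646]
[[ 376.98424367 -307.18741727]
 [ 444.0266382  -266.0765784 ]] [ 430.96644093 -320.40449784] 31.516900574604808
time: 28.15
tool_pos: [0.4313, -0.32, 0.0723]
tcp_rot: [-1.421, 0.793, -0.796]
wrist_force: [1.5, -0.0, 4.4]
width: 0.739
[ 0.4313414  -0.31999181  0.07234825] [ 1.48859583 -0.0302244   4.38518862] [ 0.11865369 -0.23051584 -0.03525218] 0.7389819838026673
```

View pics/w18.png

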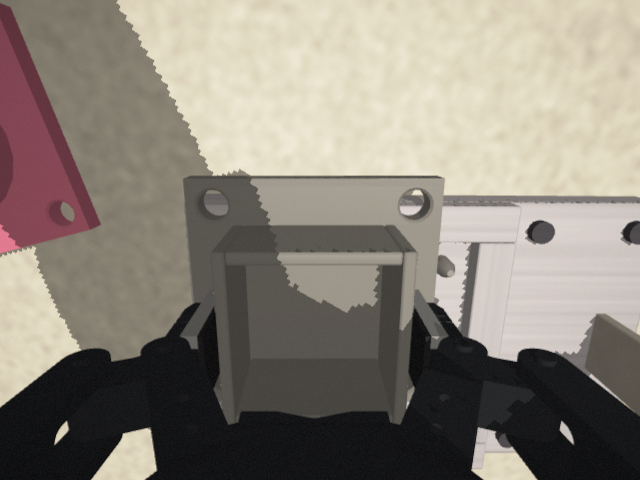

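```bash
python3 -m jog '[[0,0,4,0,50],[0,0,9,0,50],[0,0,14,0,50],[4,-2,18,0,50],[10,-5,20,0,50],[17,-9,20,0,50],[24,-12.5,20,0,50],[30,-15.5,20,-0.3,50],[31.7,-16.4,20,-0.3,50],[31.7,-16.4,20,-0.3,50]]' 50
python3 - <<'E'
from h import *
s=bot.read_state();print(s["tool_pos"],s["wrist_force"],s["torque"],s["width"])
c=bot.read_camera("wrist"); np.savez("w19.npz",**c); cv2.imwrite("pics/w19.png",c["pixels"][:,:,::-1])
c=bot.read_camera("side"); crop(c,270,300,440,440,4,"s19.png")
E
```

```text
time: 29.45
tool_pos: [0.4624, -0.3359, 0.0916]
tcp_rot: [-1.419, 0.799, -0.798]
wrist_force: [-0.4, 0.3, -1.4]
width: 0.741
[ 0.46242148 -0.33588137  0.09160344] [-0.44242255  0.29785519 -1.36189089] [ 0.00350095 -0.01891737  0.02159858] 0.7413126452028118
```

View pics/w19.png

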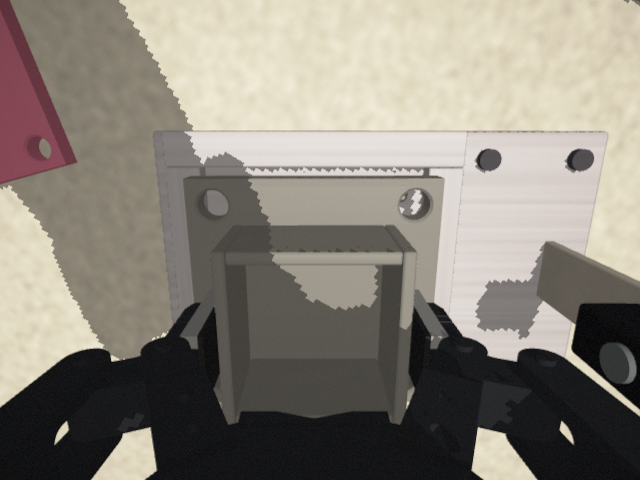

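View pics/s19.png

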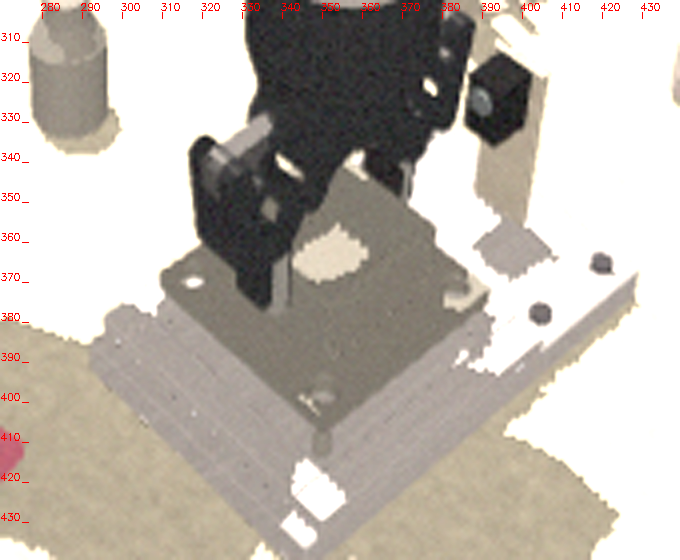

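Run:
```python
from h import *
c=dict(np.load("w19.npz")); crop(c,150,120,470,220,2.5,"w19c.png")
print("hole", [ray(c,u,v,.0593)[:2].round(4) for u,v in ((215,203),(414,203))])
print("dowel tip expected px", proj(c,np.array([[.4762,-.2828,.034]])))
print("pocket corners px", proj(c,np.array([[.4629+.052*a*.855-.052*.518*b,-.337+.052*a*.518+.052*.855*b,.03] for a,b in ((-1,1),(1,1),(1,-1))])).round(1))
print("bolts",[ray(c,u,v,.02)[:2].round(4) for u,v in ((489,159.5),(580.5,160))])
```

```text
hole [array([ 0.4085, -0.3226]), array([ 0.4746, -0.2825])]
dowel tip expected px [[402.71271955 195.0937633 ]]
pocket corners px [[200.6 166.2]
 [430.1 166.2]
 [414.3 367.2]]
bolts [array([ 0.5055, -0.2477]), array([ 0.5429, -0.2253])]
```

View pics/w19c.png

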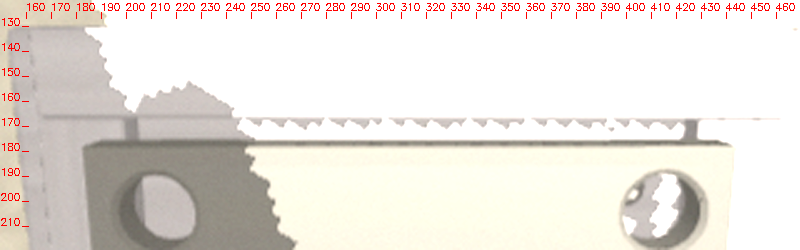

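```bash
python3 -m jog '[[0.8,-0.5,-3,0,50],[0.8,-0.5,-7,0,50],[0.8,-0.5,-10,0,50],[0.8,-0.5,-12,0,50],[0.8,-0.5,-14,0,50],[0.8,-0.5,-16,0,50],[0.8,-0.5,-18,0,50],[0.8,-0.5,-20,0,50],[0.8,-0.5,-22,0,50],[0.8,-0.5,-22,0,50]]'
python3 - <<'E'
from h import *
s=bot.read_state();print(s["tool_pos"],s["wrist_force"],s["torque"],s["width"])
c=bot.read_camera("wrist"); np.savez("w20.npz",**c); crop(c,100,100,500,400,2,"w20.png")
E
```

```text
time: 30.8
tool_pos: [0.4631, -0.3363, 0.0695]
tcp_rot: [-1.419, 0.799, -0.798]
wrist_force: [0.2, -0.3, -2.5]
width: 0.739
[ 0.46306771 -0.33630748  0.06952433] [ 0.21367007 -0.26960696 -2.54637746] [-0.02029534  0.01329523  0.01222183] 0.7385205405541563
```

View pics/w20.png

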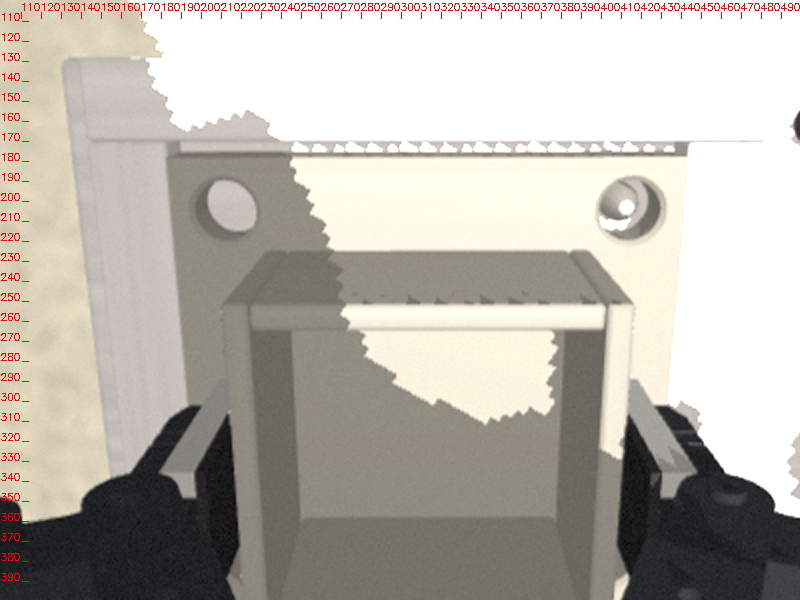

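```bash
python3 -m jog '[[0,0,-1.5,0,50],[0,0,-3,0,50],[0,0,-4.5,0,50],[0,0,-6,0,50],[0,0,-7,0,50],[0,0,-8,0,50],[0,0,-8.5,0,50],[0,0,-9,0,50],[0,0,-9,0,50],[0,0,-9,0,50]]'
python3 - <<'E'
from h import *
c=bot.read_camera("wrist"); np.savez("w21.npz",**c); crop(c,100,100,500,400,2,"w21.png")
c=bot.read_camera("side"); crop(c,270,300,440,440,4,"s21.png")
E
```

```text
time: 32.1
tool_pos: [0.4632, -0.3364, 0.0624]
tcp_rot: [-1.419, 0.798, -0.798]
wrist_force: [-5.1, 3.7, 8.3]
width: 0.741
```

View pics/w21.png

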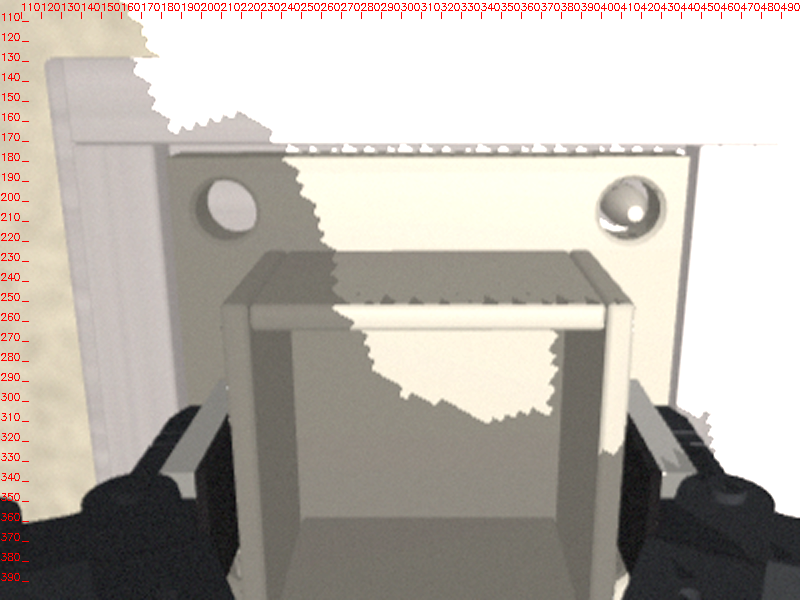

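View pics/s21.png

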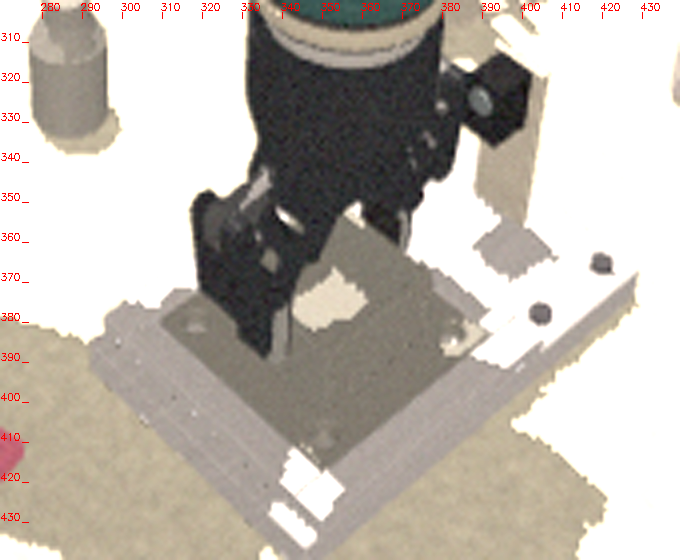

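```bash
python3 -m jog '[[0,0,-2,0,50],[0,0,-3,0,50],[0,0,-3,0,50],[0,0,0,0,50],[0,0,2,0,50],[0,0,2,0,50],[0,0,2,0,60],[0,0,2,0,70],[0,0,2,0,85],[0,0,2,0,85]]'
python3 -m jog '[[0,0,0,0,85],[0,0,0,0,85],[0,0,10,0,85],[0,0,30,0,85],[0,0,60,0,85],[0,0,100,0,85],[0,0,140,0,85],[0,0,170,0,85],[0,0,190,0,85],[0,0,195,0,85]]'
python3 - <<'E'
from h import *
s=bot.read_state();print(s["tool_pos"],s["wrist_force"],s["width"])
c=bot.read_camera("wrist"); np.savez("w22.npz",**c); crop(c,215,130,475,300,3,"w22.png")
c=bot.read_camera("side"); crop(c,285,300,435,440,4,"s22.png"); cv2.imwrite("pics/s22full.png",c["pixels"][:,:,::-1])
c=bot.read_camera("scene"); cv2.imwrite("pics/sc22.png",c["pixels"][:,:,::-1])
E
```

```text
time: 33.45
tool_pos: [0.4634, -0.3365, 0.0629]
tcp_rot: [-1.419, 0.798, -0.798]
wrist_force: [-0.1, 0.5, -0.1]
width: 0.996
time: 34.7
tool_pos: [0.4639, -0.3369, 0.2602]
tcp_rot: [-1.42, 0.795, -0.801]
wrist_force: [0.3, -0.4, -0.1]
width: 0.994
[ 0.4638866  -0.33693967  0.26021249] [ 0.29183065 -0.40097353 -0.10248633] 0.9941238604855184
```

View pics/w22.png

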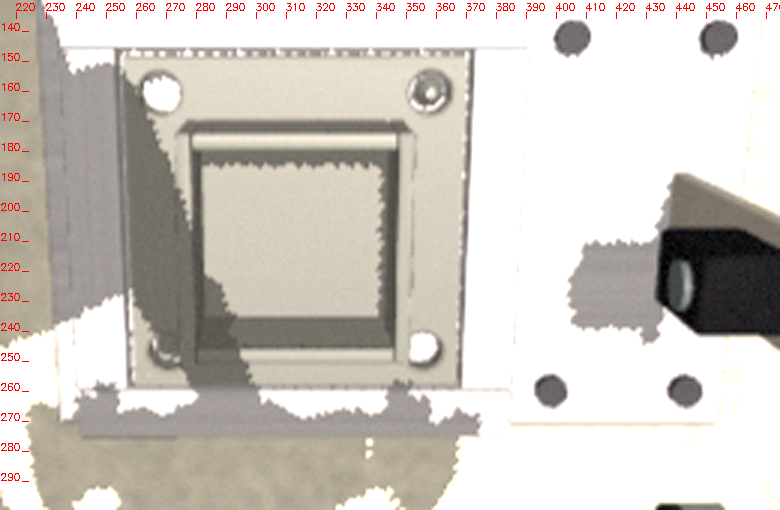

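View pics/s22.png

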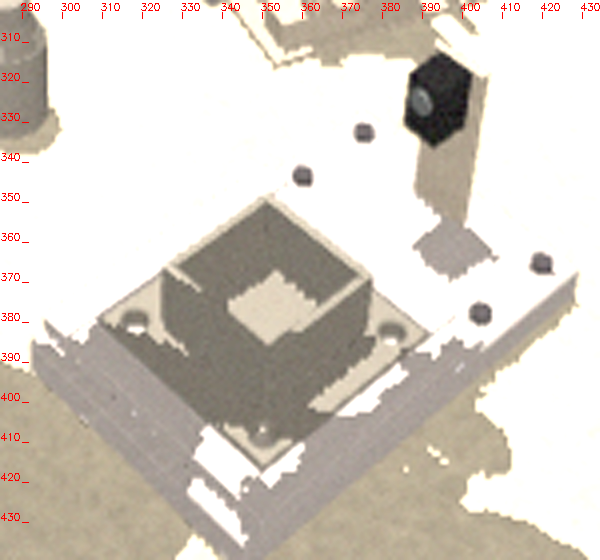

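View pics/sc22.png

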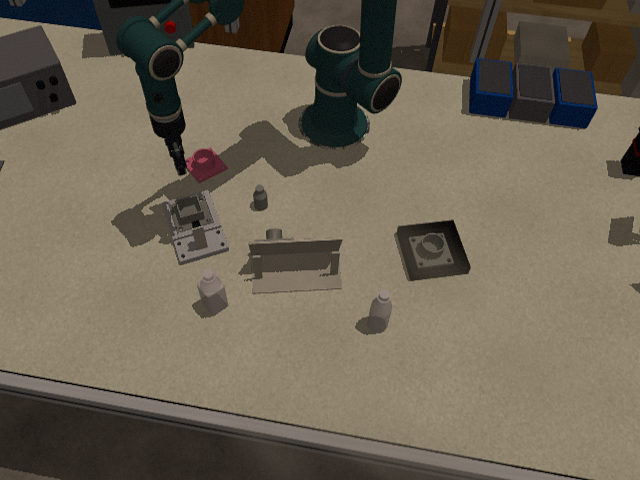

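View pics/s22full.png

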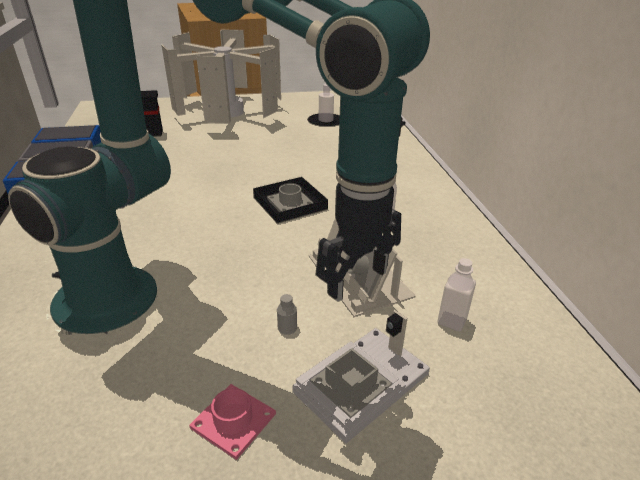

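```bash
python3 -c "
from workcell import bot
print(bot.finish_job())"
```

```text
the job is handed in; nothing more can be done
None
```

The changeover is done and handed in at about 35 s of the 61 s allowed; the hand-in gave no verdict.

**Round nest:** I lifted it straight out of the pocket and set it down in the tray. I let go only after the wrist force showed contact with the floor. Pictures show it flat, cup up and centred.

**Square nest:** I slid it up the rack panel and drew it off. The tool stays vertical, so I tipped the nest cup up by rotating it in a light grip against the top edge of the station's frame. The nest crept about 8 mm in the grip while tipping. I let it rest flat on the frame, took hold again higher and centred, then lowered it over the dowels.

**Last checks:**
- **Seating:** the square nest met the pocket floor at a tool height of 62.4 mm against 62.3 mm expected.
- **Fit:** after I let go, the flange corners in the side view sat where the round nest's had been, flush with the frame. A dowel shows in its corner hole.
- **Other items:** the small nest, both bottles, the metal dummy and the pink nest look unmoved. The gripper is open about 200 mm above the station, touching nothing.
- **Forces:** readings at the ends of the moves stayed under about 17 N; I did not read them in between.
- **Disagreement:** the scene and side cameras differed by 7 to 8 mm on positions. I went by the wrist camera, which agreed with where the parts made contact.

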